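Unlock the watch chest and hold the key turned

TASK

Lift the lid of the watch drawer chest until it rests open on its stop, then take the larger, rectangular-headed key from the wooden rack and push it fully home in the brass lock under the lid, rocking it a little where the sticky pins bind. Turn the key clockwise, seen from above, a quarter turn to its stop against the return spring, and finish holding it turned so that the drawers stay unlocked: do not let go of it. Leave everything else on the bench, in the rack and in the chest where it is.

Things in the scene. Friction and masses are not known exactly. Their poses are not given: they have to be found in the camera images.
- chest: wooden drawer chest fixed to the bench, 170 mm deep, 260 mm wide, 100 mm high to its grey deck plate; origin under its middle on the bench mat; its own -x axis points out of the drawer front, +x to the hinge side, z up. Two drawer fronts, flush, no handles that stick out.
- lid (a joint): angle of the chest's lid, a 28 mm high wooden hood covering the whole deck, 0.45 kg, hinged along the chest's back (+x) top edge; 0 closed, 1.85 rad on its stop, leaning back past upright; it falls shut if let go before upright and stays on the stop by its own weight.
- lid_hinge (a point): middle of the lid's hinge line, on the chest's back top edge (85 mm behind the chest's middle, 100 mm above its underside); the hinge axis is the chest's y axis.
- lid_bar (a point): middle of the lid's handle, a round steel bar 10 mm thick, 116 mm long, parallel to the hinge line, 40 mm in front of the lid's front face (35 mm clear gap) on two posts, 48 mm either side of this point. Lid closed, it is 210 mm in front of the hinge line and 14 mm above it. The bar turns easily between fingers as the lid swings.
- keyway (a point): middle of the mouth of the key slot in the lock's brass plug, facing up in a steel collar 36 mm wide, 8 mm above the deck, 120 mm in front of the hinge line, hidden by the shut lid. Slot vertical, 30 mm deep, 5.6 by 14.2 mm, with a 2.6 mm countersink along its long sides. Frame: y along the slot's long side (at rest parallel to the chest's y), z up out of the lock; it turns with the plug.
- lock_pins (a point): middle one of three spring-loaded sticky pins that stand into one narrow end of the key slot, 5 to 20 mm below its mouth, inside the plug. The key's pointed tip wedges them aside: a straight push sticks at each pin and may need 15 N, under 10 N while the key is rocked about 5 degrees each way about its upright axis.
- plug (a joint): angle of the lock's plug: 0 at rest (a spring turns it back there), grows clockwise seen from above, stop at 1.45 rad (a short quarter turn); takes up to 0.07 N m. The key has about 0.13 rad of play either way in the slot before the plug follows. It draws a steel lock bar along the deck.
- rack: beech block 52 by 200 mm, 45 mm high, fixed to the bench; origin under its middle, long side along its y axis. Two key slots in its top, 36 mm either side of the middle along y; a thin steel screwdriver stands fixed at each end, 88 mm from the middle, reaching 63 mm above the block.
- key_head (a point): middle of the black rectangular head of the larger key (70 mm long, 45 g), standing upright, blade down, in one of the two rack slots. Head 10 mm thick (its x axis), 32 mm wide (y, along the rack's y), 30 mm high (z); under it a steel neck 20 by 8 mm, 12 mm long, whose flat shoulder, 27 mm below this point, rests on the rack's top.
- key_tip (a point): tip of the larger key's flat steel blade, 55 mm below the middle of its head. The blade is 4 mm thick (x), 12 mm wide (y), 28 mm long from the shoulder, with a pointed tip. Either way round fits the lock; pushed home, the shoulder rests on the plug's face, the tip 28 mm below the mouth.
- small_key_head (a point): middle of the round steel head (24 mm across, 6 mm thick) of the smaller key, 50 mm long, in the other rack slot; not wanted.
- tin_a: round aluminium tin 34 mm across, 13 mm high, on the chest's deck under the lid; origin under its middle. Leave it.
- tin_b: round aluminium tin 28 mm across, 13 mm high, on the chest's deck under the lid; origin under its middle. Leave it.
- loupe: black eye loupe, 37 mm across, 28 mm high, on the mat; origin under its middle. Leave it.
- screwdriver: slim metal watch screwdriver 130 mm long, 10 mm thick, lying on the mat; origin under its middle, lying along its x axis. Leave it.
- movement_holder: aluminium movement holder 56 mm across, 21 mm high, with a brass movement; origin under its middle. Leave it.
- dust_dome: glass dust dome on a black foot, 60 mm across, 58 mm high; origin under its middle. Leave it.
- tweezers: steel tweezers 120 mm long lying on the mat; origin under their middle, lying along their x axis. Leave them.
Mind the look-alikes: they are no part of the job. What is shaped like the part that bears key_head but red, turquoise or white is not meant.

How it is judged:
By the outcome, as a careful person would: the job done as asked, in the order asked, and still so for the second after the job is handed in, while the arm keeps its last pose, push and grip.
It also fails if it takes over 72 s, if anything falls off the work surface, if the arm or the gripper's body presses on something with over 40 N, if the wrist force passes 120 N, or if a joint passes its speed limit or range.

ROBOT

A 6-joint arm with a two-finger parallel gripper is mounted at the origin on the work surface. World frame = base frame: x ahead of the robot, y to its left, z up, the work surface at z = 0. Lengths are in m, angles in rad, forces in N, time in s.
With the tool pointing down it reaches from about 0.35 to 0.775 m from the base axis. Payload 7.3 kg.
Tool frame: the origin (TCP) lies at the very end of the fingers, on their centre line; the grasp point (between the pads) lies 19 mm behind it; x points along the fingers, y is the direction in which the jaws open and shut, and the axes are right-handed (so a half turn about x gives the same grasp; the last joint's range is limited). The gripper opens to 92 mm and grips with 3 to 60 N. Pads are 19 mm wide; open, the fingers measure 130 mm over their backs; the gripper's body (75 mm by 190 mm) begins 47 mm behind the grasp point.
Start: joints at [-1.408, 0.342, 1.524, -0, 1.275, -0.146], TCP at [0.16, -0.5, 0.227] pointing down, gripper open.
Joint ranges: [-2.53, 2.53], [-0.77, 2.02], [0.04, 2.7], [-1, 4.14], [0.28, 2.66], [-3.11, 3.11]. Speed limits (rad/s): [2.57, 2.57, 3.14, 3.14, 3.14, 3.14].

INTERFACE

Orientations are given as [roll, pitch, yaw] about the fixed x, y, z axes, in that order (R = Rz(yaw) Ry(pitch) Rx(roll)).
In Python, from cell import observe, vision, job gives the robot as it stands.
- The arm moves only by the tool send_rows, never from a script. Its argument "motion" is a list of rows, each an object with "hand": the opening, from -1 (shut) to 1 (fully open), so that 0 is half open; "slide": the shift along the tool's x, y, z in mm, a list of three; "spin": the turn about the tool's x in rad. In form: [{"hand": hand, "slide": [tx, ty, tz], "spin": spin}, ...]. A call has 1 to 8 rows; each row shifts and turns the pose as measured when the row begins, along the tool's axes as they then stand; what a row does not reach is not made up. A row lasts 1/10 s, in which the tool goes at most 50 mm and 8.59 degrees, less where a joint would pass 70% of its speed; a pose out of reach is approached as far as the arm can. A call with a gripper value outside its range is refused whole. The fingers move at their own pace and stop on an object; "grip_force" is the grip in N (left out, the last holds). Time passes only in rows, so rows that do not move let the fingers close. It gives the time, the measured TCP pose, the force and the opening at its end, in the units of the state.
- observe(): the state, without advancing time (a new reading comes with each control period).
- vision.read_camera(name): name is "scene" or "side" or "wrist"; returns a dict with "pixels" (384x512x3 uint8, blue, green, red), "range_z" (384x512 float32, m along the optical axis (not along the pixel's ray), 0 where there is no reading), "fx", "fy", "cx", "cy" (pixels), "world_from_camera" (4x4, takes a point from camera to world coordinates); the wrist camera has in their place "T_tool_cam" (4x4, takes a point from camera to tool coordinates, whose origin is the TCP and whose axes are the tool frame's). Camera axes: x right, y down, z forward; pixel columns grow to the right and rows downward; lengths in m; the calibration is good to about 2 mm. A picture is of the moment at which its call begins: read the wrist's pose just before it.
- job.hand_in(): hands the job in, once; it reports no verdict.
Trained networks look in a picture, given as the dict that the camera call returned (one of the last four; its "shot" number tells which), for a name from the list of things; names that differ only in an ending like _2 or _b are one class to them, and where a whole thing is asked for, a point or a joint stands for the part that bears it (a point fixed in the world has none). Each returns a list of dicts, best first, with "conf" (0 to 1); they miss things now and then, are a little off and sometimes report something else, mostly with a low value. They report only what shows in the picture. A call takes as long as a camera call. They do not tell look-alikes from the thing itself.
- vision.search_frame(picture, thing): "uv" ([column, row] in pixels, amid what is visible of it).
- vision.cut_out(picture, thing): "mask" (384x512 bool, what is visible of it) and "uv" ([column, row] in pixels, amid what is visible of it).
The state is a dict: "time": time; "qpos": joint angles; "qvel": joint speeds; "joint_efforts": joint torques, N m; "tool_pos": TCP position; "tool_rot": TCP orientation; "contact_force": force on the tool from outside, world axes, zero at the start; "torque": the same for the moment, N m; "opening": finger opening in m.
Only numpy, scipy, OpenCV 4.12 (cv2) and the standard library are available. Lean on these libraries where they do the work, as an engineer would, in place of code of your own. Each camera call takes 0.05 s, during which the arm holds its last target.

## Working session

There is one attempt and no reset: what is moved stays moved. The work goes in short steps, Python scripts to look and compute and a tool call to move; the robot and the scene stay as the last step left them, time stands still between calls to the robot, and variables do not carry over. Pictures are saved under pics/ and viewed, and the job is handed in when it is done.

Besides the shell and the picture viewer there is one more tool, called after "Emit:" as a command line: name --argument value ..., lists and objects as JSON in quotes. send_rows: Moves the arm, as the interface text tells. Its arguments: {"type":"object","properties":{"motion":{"type":"array","items":{"type":"object","properties":{"hand":{"type":"number"},"slide":{"type":"array","items":{"type":"number"}},"spin":{"type":"number"}}}},"grip_force":{"type":"number"}},"required":["motion"]}

```bash
ls -la; mkdir -p pics
python3 - <<'E'
from cell import observe, vision, job
import cv2,numpy as np
s=observe(); print(s)
for n in ["scene","side","wrist"]:
    p=vision.read_camera(n); cv2.imwrite(f"pics/{n}0.png",p["pixels"])
    print(n,p["fx"],p["cx"],p["cy"],p.get("world_from_camera",p.get("T_tool_cam")),p["shot"])
E
```

```text
total 12
drwxr-xr-x  3 agent agent 4096 Dec  7 06:02 .
drwxr-xr-x 23 root  root  4096 Dec  7 06:02 ..
drwxr-xr-x  2 agent agent 4096 Dec  7 06:02 pics
{'time': 0.0, 'qpos': array([-1.40802470e+00,  3.42749997e-01,  1.52501433e+00, -5.18244939e-06,
        1.27535800e+00, -1.45976923e-01]), 'qvel': array([ 0.00181345, -0.00136348,  0.00146233, -0.00036154,  0.00094572,
       -0.00055851]), 'joint_efforts': array([ 1.23204492e-03, -4.31236696e+01, -2.44217420e+01,  7.18587474e-02,
        5.58153796e-02, -1.36976014e-04]), 'tool_pos': array([ 0.15949671, -0.49977257,  0.22603173]), 'tool_rot': array([-1.71353361,  1.56926665,  1.7368091 ]), 'contact_force': array([ 0.57166327, -0.10971273, -0.25388128]), 'torque': array([-0.05269582,  0.0029853 ,  0.01954992]), 'opening': 0.09209705944140677}
scene 368.80910675389003 255.52500886535498 185.9464483325282 [[ 8.75900655e-01  3.37423200e-01 -3.44882048e-01  8.96248688e-01]
 [ 4.82491478e-01 -6.12355185e-01  6.26277175e-01 -6.61977055e-01]
 [ 1.30138403e-04 -7.14959237e-01 -6.99166126e-01  7.72474758e-01]
 [ 0.00000000e+00  0.00000000e+00  0.00000000e+00  1.00000000e+00]] 1
side 397.4176524358525 257.6103989671722 192.01526856852442 [[ 9.72994583e-01 -1.71780988e-01  1.54184415e-01  4.13951382e-01]
 [-2.30827948e-01 -7.24086603e-01  6.49936188e-01 -6.52771876e-01]
 [-3.81161273e-06 -6.67974463e-01 -7.44184196e-01  8.02130167e-01]
 [ 0.00000000e+00  0.00000000e+00  0.00000000e+00  1.00000000e+00]] 2
wrist 317.50484059556163 259.2429038816032 189.5687998481425 [[ 8.25775961e-05 -2.58149710e-01  9.66104922e-01 -1.56493179e-01]
 [ 9.99999809e-01  6.12866704e-04  7.82873369e-05 -2.29023030e-04]
 [-6.12303393e-04  9.66104731e-01  2.58149711e-01 -6.97464009e-02]
 [ 0.00000000e+00  0.00000000e+00  0.00000000e+00  1.00000000e+00]] 3
```

View pics/scene0.png

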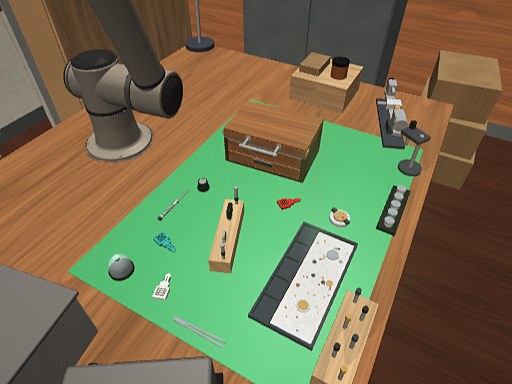

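View pics/side0.png

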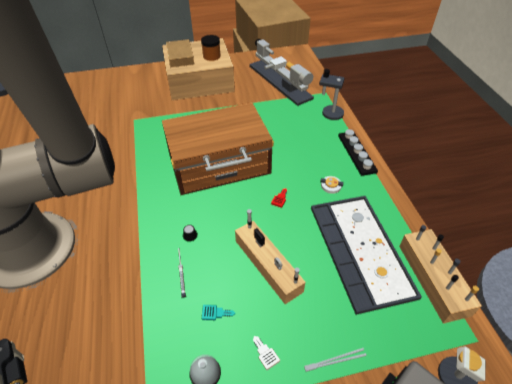

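View pics/wrist0.png

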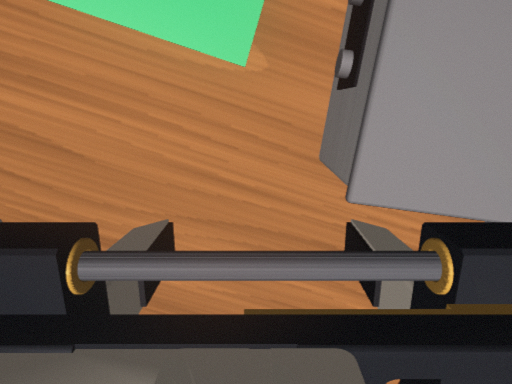

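```bash
cat > h.py <<'E'
from cell import observe, vision, job
import cv2,numpy as np
from scipy.spatial.transform import Rotation as Rn
def Rt(s): return Rn.from_euler('xyz',s['tool_rot']).as_matrix()
def cam(n):
    s=observe(); p=vision.read_camera(n)
    if n=='wrist':
        T=np.eye(4);T[:3,:3]=Rt(s);T[:3,3]=s['tool_pos']; p['W']=T@p['T_tool_cam']
    else: p['W']=p['world_from_camera']
    return p
def cloud(p):
    z=p['range_z'];v,u=np.mgrid[:384,:512]
    P=np.stack([(u-p['cx'])/p['fx']*z,(v-p['cy'])/p['fy']*z,z],-1)
    return P@p['W'][:3,:3].T+p['W'][:3,3]
def proj(p,X):
    c=(np.linalg.inv(p['W'])@np.append(X,1))[:3]
    return np.array([c[0]/c[2]*p['fx']+p['cx'],c[1]/c[2]*p['fy']+p['cy']])
E
python3 - <<'E'
from h import *
for n in ['scene','side']:
    p=cam(n);C=cloud(p);p0=p
    np.savez(f'{n}0.npz',C=C,img=p['pixels'])
    for t in ['chest','lid','lid_bar','rack','key_head','small_key_head','loupe','screwdriver']:
        for d in vision.cut_out(p,t)[:5]:
            m=d['mask']&(p['range_z']>0); Q=C[m]
            if len(Q): print(n,t,round(d['conf'],2),np.round(d['uv']),m.sum(),np.median(Q,0).round(4),Q.min(0).round(3),Q.max(0).round(3))
        
    np.save
E
```

```text
scene chest 0.92 [273. 135.] 5748 [0.5158 0.111  0.1252] [0.282 0.047 0.001] [0.636 0.44  0.134]
scene lid 0.66 [273. 129.] 3456 [0.5044 0.1554 0.1303] [0.261 0.048 0.003] [0.636 0.325 0.134]
scene lid_bar 0.7 [273. 126.] 3676 [0.5061 0.1553 0.1302] [ 0.251  0.047 -0.002] [0.636 0.465 0.134]
scene rack 0.74 [227. 236.] 1671 [ 0.561  -0.2062  0.0475] [ 0.485 -0.283 -0.   ] [ 0.609 -0.044  0.11 ]
scene rack 0.57 [230. 209.] 89 [ 0.5393 -0.1526  0.0831] [ 0.52  -0.162  0.048] [ 0.545 -0.132  0.094]
scene key_head 0.73 [286. 203.] 152 [0.6297 0.0019 0.0126] [ 0.604 -0.022  0.003] [0.655 0.04  0.017]
scene key_head 0.71 [166. 241.] 245 [ 0.4095 -0.2706  0.0117] [ 0.375 -0.284  0.002] [ 0.449 -0.243  0.018]
scene key_head 0.58 [226. 212.] 98 [ 0.5388 -0.1506  0.0811] [ 0.508 -0.162  0.047] [ 0.545 -0.114  0.094]
scene key_head 0.5 [162. 288.] 249 [ 0.4934 -0.3799  0.0129] [ 0.475 -0.404  0.002] [ 0.515 -0.34   0.018]
scene small_key_head 0.52 [201. 183.] 126 [ 0.3893 -0.0598  0.0217] [ 0.372 -0.072  0.004] [ 0.401 -0.04   0.035]
scene small_key_head 0.45 [224. 236.] 36 [ 0.5642 -0.2194  0.
[... 709 characters left out ...]
-0.1868  0.0086] [ 0.343 -0.219 -0.002] [ 0.356 -0.139  0.013]
side key_head 0.65 [280. 201.] 161 [ 0.6275 -0.0019  0.0103] [ 0.605 -0.026  0.001] [0.653 0.035 0.015]
side key_head 0.64 [268. 355.] 411 [ 0.4928 -0.3822  0.0107] [ 0.477 -0.409 -0.003] [ 0.515 -0.339  0.016]
side key_head 0.61 [213. 314.] 310 [ 0.408  -0.2728  0.0105] [ 0.385 -0.286 -0.001] [ 0.447 -0.251  0.015]
side key_head 0.6 [260. 238.] 171 [ 0.5351 -0.1496  0.0731] [ 0.527 -0.165  0.043] [ 0.555 -0.106  0.09 ]
side loupe 0.69 [190. 237.] 195 [ 0.3825 -0.0639  0.023 ] [ 0.365 -0.074 -0.001] [ 0.398 -0.019  0.031]
side screwdriver 0.62 [180. 282.] 158 [ 0.3517 -0.1786  0.0084] [ 0.345 -0.219 -0.002] [ 0.357 -0.097  0.013]
```

Run:
```python
import numpy as np,cv2
for n in ['scene','side']:
    d=np.load(f'{n}0.npz');C=d['C'];I=d['img']
    def rect(m,name):
        k=m.astype(np.uint8)
        nn,l,st,_=cv2.connectedComponentsWithStats(k)
        j=1+st[1:,4].argmax();Q=C[l==j]
        r=cv2.minAreaRect((Q[:,:2]*1000).astype(np.float32)); print(n,name,len(Q),r,np.median(Q[:,2]).round(4))
    z=C[...,2];inb=(C[...,0]>.35)&(C[...,0]<.7)&(C[...,1]>.02)&(C[...,1]<.4)
    rect(inb&(z>.124)&(z<.134),'lid')
    inr=(C[...,0]>.45)&(C[...,0]<.65)&(C[...,1]>-.32)&(C[...,1]<-.08)
    rect(inr&(z>.041)&(z<.051),'rack')
    # bar: z ~ .114, in front of lid
    c=cv2.resize(I[80:290,140:340],None,fx=3.5,fy=2.8,interpolation=cv2.INTER_CUBIC); cv2.imwrite(f'pics/{n}_crop.png',c)
```

```text
scene lid 2926 ((494.1577453613281, 180.30862426757812), (263.10296630859375, 177.006591796875), 4.780921459197998) 0.1307
scene rack 1156 ((548.3737182617188, -179.61248779296875), (53.01877212524414, 203.00015258789062), 20.824111938476562) 0.0479
side lid 4103 ((495.8277282714844, 177.9957275390625), (260.8641052246094, 175.31214904785156), 5.672571182250977) 0.128
side rack 1590 ((549.8706665039062, -182.72508239746094), (54.11210250854492, 200.35134887695312), 20.962753295898438) 0.0456
```

View pics/scene_crop.png

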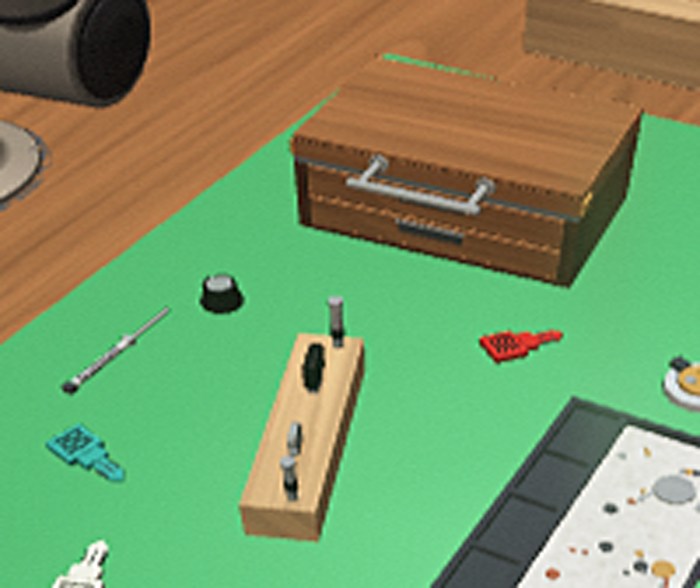

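View pics/side_crop.png

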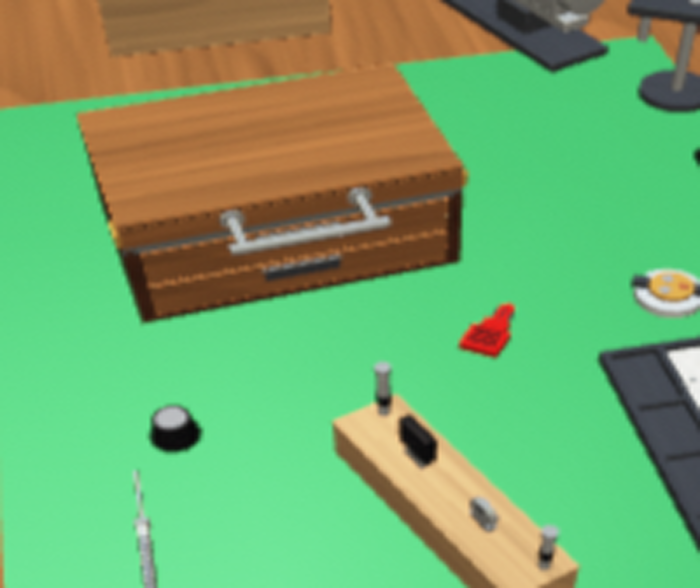

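Run:
```python
from h import *
s=observe();print(Rt(s).round(3), s['time'])
for n in ['scene','side']:
    d=np.load(f'{n}0.npz');C=d['C'];I=d['img']
    th=np.radians(5.2);ex=np.array([-np.sin(th),np.cos(th)]);ey=np.array([-np.cos(th),-np.sin(th)])
    q=C[...,:2]-[.495,.179];a=q@ex;b=q@ey;z=C[...,2]
    m=(a<-.11)&(a>-.14)&(abs(b)<.08)&(z>.1)&(z<.13)
    Q=C[m];A=a[m];B=b[m];print(n,m.sum(),np.median(A),B.min(),B.max(),np.median(z[m]),z[m].max())
    print(np.polyfit(B,A,1))
    # key head
    q=C[...,:2]-[.536,-.148];m=(np.hypot(q[...,0],q[...,1])<.03)&(z>.062)&(z<.1);Q=C[m]
    print('key',m.sum(),cv2.minAreaRect((Q[:,:2]*1000).astype(np.float32)),Q[:,2].max())
    mt=m&(z>.083);Q=C[mt];print('keytop',mt.sum(),cv2.minAreaRect((Q[:,:2]*1000).astype(np.float32)))
```

```text
[[-0.     0.304 -0.953]
 [-0.    -0.953 -0.304]
 [-1.     0.     0.   ]] 1.05
scene 147 -0.12477211368350423 -0.058449109989867944 0.058085260259117866 0.119769166571564 0.12487557741906108
[ 0.00584365 -0.12384336]
key 80 ((536.6098022460938, -147.00637817382812), (9.96750545501709, 31.38641357421875), 18.843074798583984) 0.09381873152056985
keytop 48 ((536.6906127929688, -147.24319458007812), (9.96750545501709, 30.885940551757812), 18.843074798583984)
side 196 -0.12737657115016943 -0.05729612531217079 0.05688268533476367 0.11738663567984176 0.12135516122085221
[-0.0025359  -0.12618616]
key 118 ((535.966064453125, -149.76173400878906), (10.431109428405762, 31.300989151000977), 21.974811553955078) 0.09022357436075346
keytop 58 ((535.8784790039062, -149.5446014404297), (10.431109428405762, 30.832765579223633), 21.974811553955078)
```

Emit:
send_rows --motion '[{"hand": -0.35, "slide": [0, -15, -10], "spin": 0.109}, {"hand": -0.35, "slide": [0, -30, -25], "spin": 0.109}, {"hand": -0.35, "slide": [0, -40, -30], "spin": 0}, {"hand": -0.35, "slide": [0, -40, -30], "spin": 0}, {"hand": -0.35, "slide": [0, -40, -30], "spin": 0}, {"hand": -0.35, "slide": [0, -40, -30], "spin": 0}, {"hand": -0.35, "slide": [0, -40, -30], "spin": 0}, {"hand": -0.35, "slide": [0, -40, -30], "spin": 0}]'

```text
time: 1.85
tool_pos: [0.343, -0.1953, 0.226]
tool_rot: [1.979, 1.566, -1.093]
contact_force: [1.1, -0.4, -0.0]
opening: 0.0327
```

```bash
cat >> h.py <<'E'
def d(target,yawdeg=None):
    "shift in tool mm to target TCP; spin to bring tool y to yawdeg"
    s=observe();R=Rt(s);a=np.degrees(np.arctan2(R[1,1],R[0,1]))
    print('t',round(s['time'],2),'pos',s['tool_pos'].round(4),'yaw',a.round(2),'q6',s['qpos'][5].round(3),'F',s['contact_force'].round(1),'T',s['torque'].round(3),'op',round(s['opening']*1000,1))
    print('slide',(R.T@(np.array(target)-s['tool_pos'])*1000).round(1), '' if yawdeg is None else ('spin',np.radians((a-yawdeg+180)%360-180).round(3)),'down',R[:,0].round(3))
E
python3 -c "
from h import *
d([.5063,.0545,.2],-84.8)"
```

```text
t 1.85 pos [ 0.343  -0.1953  0.226 ] yaw -86.0 q6 0.791 F [ 1.1 -0.4 -0. ] T [-0.011 -0.027 -0.029] op 32.7
slide [  25.3 -237.9 -180.3] ('spin', np.float64(-0.021)) down [ 0.002 -0.004 -1.   ]
```

Emit:
send_rows --motion '[{"hand": -0.35, "slide": [0, -40, -30], "spin": -0.01}, {"hand": -0.35, "slide": [5, -40, -30], "spin": -0.01}, {"hand": -0.35, "slide": [5, -40, -30], "spin": 0}, {"hand": -0.35, "slide": [5, -40, -30], "spin": 0}, {"hand": -0.35, "slide": [5, -40, -30], "spin": 0}, {"hand": -0.35, "slide": [5, -30, -25], "spin": 0}, {"hand": -0.35, "slide": [0, 0, 0], "spin": 0}]'

```text
time: 2.55
tool_pos: [0.4994, 0.0551, 0.202]
tool_rot: [2.496, 1.56, -0.549]
contact_force: [0.4, -0.8, -0.8]
opening: 0.0297
```

```bash
python3 -c "
from h import *
d([.5063,.0545,.095],-84.8)
p=cam('wrist');im=p['pixels'];cv2.imwrite('pics/w1.png',im);np.save('w1.npy',cloud(p))
"
```

```text
t 2.55 pos [0.4994 0.0551 0.202 ] yaw -84.48 q6 1.437 F [ 0.4 -0.8 -0.8] T [-0.001  0.051 -0.021] op 29.7
slide [107.1   0.5  -5.9] ('spin', np.float64(0.006)) down [ 0.01  -0.006 -1.   ]
```

View pics/w1.png

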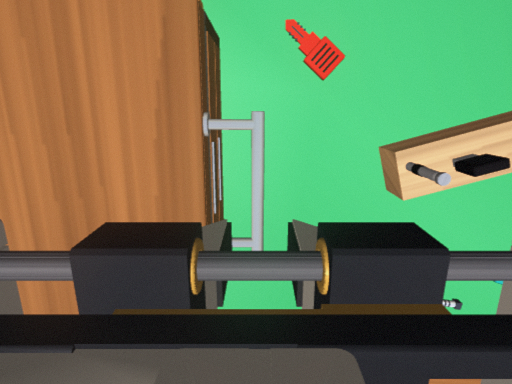

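```bash
python3 -c "
import numpy as np
C=np.load('w1.npy')
for r in [125,150,180,200]:
  c=C[r,250:266]; 
  g=c[(c[:,2]>.1)&(c[:,2]<.13)]; print(r,len(g),g.mean(0).round(4),g[:,2].max())
p=C[215,50:200:30];print(p.round(4))
"
```

```text
125 15 [0.5549 0.0619 0.1188] 0.1208014428312931
150 13 [0.5364 0.0594 0.1181] 0.11979023943049347
180 12 [0.5132 0.0575 0.1185] 0.11988020063369137
200 12 [0.4972 0.056  0.1188] 0.12021118017249494
[[0.4733 0.2124 0.1289]
 [0.4751 0.1902 0.128 ]
 [0.477  0.1677 0.1275]
 [0.4799 0.1442 0.1294]
 [0.4812 0.1221 0.1271]]
```

Emit:
send_rows --motion '[{"hand": -0.35, "slide": [40, -1, -6], "spin": 0}, {"hand": -0.35, "slide": [35, 0, 0], "spin": 0}, {"hand": -0.35, "slide": [22, 0, 0], "spin": 0}, {"hand": -0.35, "slide": [8, 0, 0], "spin": 0}, {"hand": -0.35, "slide": [2, 0, 0], "spin": 0}]'

```text
time: 3.1
tool_pos: [0.5056, 0.0507, 0.0946]
tool_rot: [2.475, 1.555, -0.573]
contact_force: [0.0, 0.1, -0.2]
opening: 0.0299
```

```bash
python3 -c "
from h import *
d([.5063,.0555,.095],-84.4)
"
```

```text
t 3.1 pos [0.5056 0.0507 0.0946] yaw -84.62 q6 1.437 F [ 0.   0.1 -0.2] T [-0.054  0.011  0.006] op 29.9
slide [-0.4 -4.7 -1.1] ('spin', np.float64(-0.004)) down [ 0.013 -0.009 -1.   ]
```

Emit:
send_rows --motion '[{"hand": -0.35, "slide": [0, -5, 0], "spin": 0}, {"hand": -0.9, "slide": [0, 0, 0], "spin": 0}, {"hand": -0.9, "slide": [0, 0, 0], "spin": 0}, {"hand": -0.9, "slide": [0, 0, 0], "spin": 0}, {"hand": -0.9, "slide": [0, 0, 0], "spin": 0}]' --grip_force 15

```text
time: 3.6
tool_pos: [0.5066, 0.0567, 0.0986]
tool_rot: [2.746, 1.551, -0.304]
contact_force: [-0.6, 1.0, -3.0]
opening: 0.0096
```

Run:
```python
from h import *
d([.5063,.0555,.095],-84.4)
s=observe();T0=s['tool_pos'].copy()
th=np.radians(5.4);ex=np.array([-np.sin(th),np.cos(th),0]);ez=np.array([0,0,1.])
rel=lambda t: -.21*(np.cos(t)*ex-np.sin(t)*ez)+.014*(np.sin(t)*ex+np.cos(t)*ez)
ts=np.linspace(0,1.9,20)
R=Rt(s)
for a,b in zip(ts[:-1],ts[1:]): print(round(b,2),(T0+rel(b)-rel(0)).round(4),(R.T@(rel(b)-rel(a))*1000).round(1))
```

```text
t 3.6 pos [0.5066 0.0567 0.0986] yaw -84.74 q6 1.447 F [-0.6  1.  -3. ] T [ 0.134  0.073 -0.036] op 9.6
slide [3.6 1.1 0.4] ('spin', np.float64(-0.006)) down [ 0.019 -0.006 -1.   ]
0.1 [0.5063 0.0591 0.1195] [-20.9  -2.3  -0.4]
0.2 [0.5059 0.0636 0.14  ] [-20.6  -4.4  -0.4]
0.3 [0.5053 0.0701 0.16  ] [-20.   -6.4  -0.4]
0.4 [0.5045 0.0786 0.1792] [-19.3  -8.4  -0.3]
0.5 [0.5035 0.089  0.1975] [-18.4 -10.2  -0.3]
0.6 [0.5024 0.1011 0.2147] [-17.3 -12.   -0.3]
0.7 [0.5011 0.1148 0.2306] [-16.  -13.7  -0.3]
0.8 [0.4996 0.1301 0.245 ] [-14.5 -15.2  -0.2]
0.9 [0.4981 0.1467 0.2578] [-12.9 -16.6  -0.2]
1.0 [0.4964 0.1645 0.2689] [-11.2 -17.8  -0.2]
1.1 [0.4946 0.1833 0.2781] [ -9.4 -18.8  -0.1]
1.2 [0.4927 0.203  0.2854] [ -7.4 -19.7  -0.1]
1.3 [0.4908 0.2233 0.2907] [ -5.4 -20.3  -0.1]
1.4 [0.4889 0.244  0.2939] [ -3.4 -20.8  -0. ]
1.5 [0.4869 0.2649 0.295 ] [ -1.3 -21.    0. ]
1.6 [0.4849 0.2858 0.2941] [  0.8 -21.    0.1]
1.7 [0.4829 0.3065 0.291 ] [  2.9 -20.8   0.1]
1.8 [0.481  0.3268 0.2859] [  5.  -20.4   0.1]
1.9 [0.4792 0.3465 0.2788] [  7.  -19.8   0.2]
```

Emit:
send_rows --motion '[{"hand": -0.9, "slide": [-20, -2, 0], "spin": 0}, {"hand": -0.9, "slide": [-20, -5, 0], "spin": 0}, {"hand": -0.9, "slide": [-20, -6, 0], "spin": 0}, {"hand": -0.9, "slide": [-19, -8, 0], "spin": 0}]'

```text
time: 4.0
tool_pos: [0.5045, 0.0779, 0.1789]
tool_rot: [2.753, 1.548, -0.297]
contact_force: [3.6, 4.9, -5.9]
opening: 0.0094
```

```bash
cat >> h.py <<'E'
def lid(T0=np.array([.5066,.0567,.0975]),n=8,st=.1):
    s=observe();R=Rt(s)
    th=np.radians(5.4);ex=np.array([-np.sin(th),np.cos(th),0]);ez=np.array([0,0,1.])
    rel=lambda t: -.21*(np.cos(t)*ex-np.sin(t)*ez)+.014*(np.sin(t)*ex+np.cos(t)*ez)
    ts=np.linspace(-.1,2,2101);e=[np.linalg.norm(T0+rel(t)-rel(0)-s['tool_pos']) for t in ts]
    k=np.argmin(e);t=ts[k];print('theta',t,'err',e[k],((T0+rel(t)-rel(0)-s['tool_pos'])*1000).round(1))
    P=s['tool_pos']
    for i in range(n):
        t+=st;N=T0+rel(t)-rel(0);print(t.round(2),(R.T@(N-P)*1000).round(1));P=N
E
python3 -c "
from h import *
d([.5063,.0555,.095],-84.6);lid()
"
```

```text
t 4.0 pos [0.5045 0.0779 0.1789] yaw -84.78 q6 1.49 F [ 3.6  4.9 -5.9] T [ 0.83  -0.431  0.002] op 9.4
slide [84.1 21.7  2. ] ('spin', np.float64(-0.003)) down [ 0.021 -0.007 -1.   ]
theta 0.401 err 0.0009895955597199752 [-0.   0.8 -0.5]
0.5 [-17.8 -11.1  -0.4]
0.6 [-17.3 -12.   -0.3]
0.7 [-16.  -13.7  -0.3]
0.8 [-14.5 -15.2  -0.3]
0.9 [-12.9 -16.6  -0.2]
1.0 [-11.2 -17.8  -0.2]
1.1 [ -9.4 -18.8  -0.1]
1.2 [ -7.4 -19.7  -0.1]
```

Tracking excellently.

Emit:
send_rows --motion '[{"hand": -0.9, "slide": [-18, -11, 0], "spin": 0}, {"hand": -0.9, "slide": [-17, -12, 0], "spin": 0}, {"hand": -0.9, "slide": [-16, -14, 0], "spin": 0}, {"hand": -0.9, "slide": [-14, -15, 0], "spin": 0}, {"hand": -0.9, "slide": [-13, -16, 0], "spin": 0}]'

```text
time: 4.5
tool_pos: [0.4983, 0.147, 0.2616]
tool_rot: [2.782, 1.54, -0.27]
contact_force: [5.5, 5.3, -11.4]
opening: 0.0096
```

```bash
python3 -c "
from h import *
d([.5063,.0555,.095],-84.6);lid()
"
```

```text
t 4.5 pos [0.4983 0.147  0.2616] yaw -84.86 q6 1.631 F [  5.5   5.3 -11.4] T [ 0.891 -0.736  0.035] op 9.6
slide [167.5  90.1   5.1] ('spin', np.float64(-0.005)) down [ 0.03  -0.008 -1.   ]
theta 0.914 err 0.0038544592901579608 [-0.5  2.1 -3.2]
1.01 [ -7.9 -20.1   0.1]
1.11 [ -9.2 -18.9  -0.2]
1.21 [ -7.2 -19.8  -0.1]
1.31 [ -5.2 -20.4  -0.1]
1.41 [ -3.2 -20.8   0. ]
1.51 [ -1.1 -21.    0.1]
1.61 [  1.  -21.    0.1]
1.71 [  3.1 -20.8   0.2]
```

Emit:
send_rows --motion '[{"hand": -0.9, "slide": [-8, -20, 0], "spin": 0}, {"hand": -0.9, "slide": [-8, -19, 0], "spin": 0}, {"hand": -0.9, "slide": [-7, -20, 0], "spin": 0}, {"hand": -0.9, "slide": [-5, -20, 0], "spin": 0}]'

```text
time: 4.9
tool_pos: [0.4916, 0.2248, 0.2953]
tool_rot: [2.69, 1.528, -0.364]
contact_force: [3.2, 0.5, -6.0]
opening: 0.0091
```

```bash
python3 -c "
from h import *
d([.5063,.0555,.095],-84.6);lid()
"
```

```text
t 4.9 pos [0.4916 0.2248 0.2953] yaw -84.98 q6 1.789 F [ 3.2  0.5 -6. ] T [ 0.048 -0.396  0.068] op 9.1
slide [203.3 166.1   8.1] ('spin', np.float64(-0.007)) down [ 0.04  -0.015 -0.999]
theta 1.3119999999999998 err 0.005392336670308468 [-1.   1.  -5.2]
1.41 [  1.8 -21.9   1.1]
1.51 [ -1.3 -21.    0.1]
1.61 [  0.8 -21.    0.2]
1.71 [  2.9 -20.8   0.2]
1.81 [  5.  -20.4   0.3]
1.91 [  7.  -19.8   0.4]
2.01 [  8.9 -19.    0.5]
2.11 [ 10.8 -18.1   0.5]
```

Emit:
send_rows --motion '[{"hand": -0.9, "slide": [1, -21, 1], "spin": 0}, {"hand": -0.9, "slide": [0, -21, 0], "spin": 0}, {"hand": -0.9, "slide": [1, -21, 0], "spin": 0}, {"hand": -0.9, "slide": [3, -20, 0], "spin": 0}]'

```text
time: 5.3
tool_pos: [0.4843, 0.3093, 0.2952]
tool_rot: [2.759, 1.517, -0.295]
contact_force: [1.5, -1.2, -4.4]
opening: 0.0093
```

```bash
python3 -c "
from h import *
d([.5063,.0555,.095],-84.6);lid()
"
```

```text
t 5.3 pos [0.4843 0.3093 0.2952] yaw -85.01 q6 1.943 F [ 1.5 -1.2 -4.4] T [-0.178 -0.131  0.01 ] op 9.3
slide [205.  250.7  10.3] ('spin', np.float64(-0.007)) down [ 0.051 -0.015 -0.999]
theta 1.7069999999999999 err 0.005902632220462768 [-1.5 -1.3 -5.6]
1.81 [ 10.3 -19.4   2.2]
1.91 [  6.9 -19.9   0.5]
2.01 [  8.8 -19.1   0.6]
2.11 [ 10.7 -18.1   0.7]
2.21 [ 12.4 -17.    0.7]
2.31 [ 14.1 -15.6   0.8]
2.41 [ 15.5 -14.2   0.9]
2.51 [ 16.9 -12.5   0.9]
```

Emit:
send_rows --motion '[{"hand": -0.9, "slide": [5, -15, 0], "spin": 0}, {"hand": -0.9, "slide": [4, -12, 0], "spin": 0}, {"hand": -0.9, "slide": [1, -3, 0], "spin": 0}]'

```text
time: 5.6
tool_pos: [0.4822, 0.3371, 0.2865]
tool_rot: [2.612, 1.511, -0.441]
contact_force: [-1.7, -26.1, 13.9]
opening: 0.0097
```

```bash
python3 -c "
from h import *
d([.5063,.0555,.095],-84.6);lid(n=0)
p=cam('side');cv2.imwrite('pics/s2.png',p['pixels'])
"
```

```text
t 5.6 pos [0.4822 0.3371 0.2865] yaw -85.0 q6 1.995 F [ -1.7 -26.1  13.9] T [-4.36   0.277 -0.257] op 9.7
slide [199.7 276.7  10.8] ('spin', np.float64(-0.007)) down [ 0.054 -0.026 -0.998]
theta 1.843 err 0.005166855886336076 [-1.9 -1.7 -4.5]
```

View pics/s2.png

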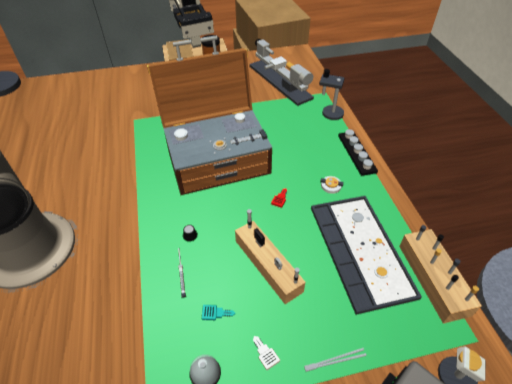

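Emit:
send_rows --motion '[{"hand": -0.9, "slide": [-1, 2, 0], "spin": 0}, {"hand": -0.4, "slide": [0, 0, 0], "spin": 0}, {"hand": -0.4, "slide": [0, 0, 0], "spin": 0}, {"hand": -0.4, "slide": [0, 0, 0], "spin": 0}, {"hand": -0.4, "slide": [-10, 0, 0], "spin": 0}, {"hand": -0.4, "slide": [-25, 0, 0], "spin": 0}, {"hand": -0.4, "slide": [-25, 0, 0], "spin": 0}, {"hand": -0.4, "slide": [0, 0, 0], "spin": 0}]'

```text
time: 6.45
tool_pos: [0.4794, 0.3362, 0.3502]
tool_rot: [2.606, 1.511, -0.45]
contact_force: [0.3, 0.4, 0.6]
opening: 0.0276
```

```bash
python3 -c "
from h import *
d([.4982,.1442,.30],-84.8)
p=cam('side');cv2.imwrite('pics/s3.png',p['pixels'])
"
```

```text
t 6.45 pos [0.4794 0.3362 0.3502] yaw -85.09 q6 1.99 F [0.3 0.4 0.6] T [ 0.024  0.006 -0.007] op 27.6
slide [ 56.1 191.3   0.6] ('spin', np.float64(-0.005)) down [ 0.054 -0.026 -0.998]
```

View pics/s3.png

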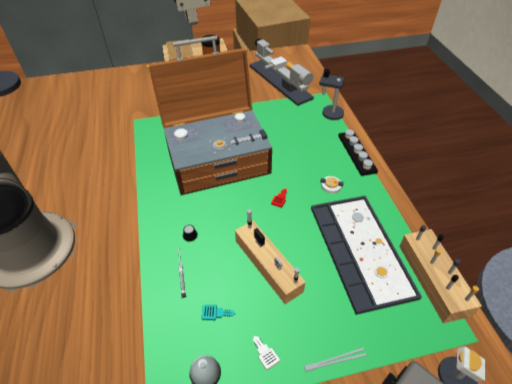

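Emit:
send_rows --motion '[{"hand": 0, "slide": [0, 40, 0], "spin": 0}, {"hand": 0, "slide": [0, 45, 0], "spin": 0}, {"hand": 0, "slide": [0, 45, 0], "spin": 0}, {"hand": 0, "slide": [0, 40, 0], "spin": 0}, {"hand": 0, "slide": [0, 15, 0], "spin": 0}, {"hand": 0, "slide": [0, 0, 0], "spin": 0}]'

```text
time: 7.1
tool_pos: [0.4936, 0.1464, 0.3479]
tool_rot: [2.455, 1.519, -0.596]
contact_force: [-0.5, 0.4, 1.3]
opening: 0.0457
```

Run:
```python
from h import *
d([.4982,.1442,.30],-84.8)
for n in ['scene','side','wrist']:
    p=cam(n);C=cloud(p);np.savez(f'{n}3.npz',C=C,img=p['pixels'],W=p['W'],f=p['fx'],cx=p['cx'],cy=p['cy'])
    cv2.imwrite(f'pics/{n}3.png',p['pixels'])
    u=proj(p,[.4982,.1442,.108]);print(n,u)
    for t in ['keyway','tin_a','tin_b']:
        for q in vision.search_frame(p,t)[:3]: 
            c,r=np.round(q['uv']).astype(int);print(n,t,round(q['conf'],2),q['uv'],C[r,c].round(4))
```

```text
t 7.1 pos [0.4936 0.1464 0.3479] yaw -84.86 q6 1.643 F [-0.5  0.4  1.3] T [0.029 0.068 0.033] op 45.7
slide [48.1  1.  -2.5] ('spin', np.float64(-0.001)) down [ 0.043 -0.029 -0.999]
scene [268.93311101 134.99283489]
scene tin_a 0.51 [291.5, 88.5] [0.4908 0.3131 0.1789]
scene tin_a 0.46 [253.0, 112.2] [0.4025 0.2178 0.1167]
scene tin_b 0.51 [291.5, 88.5] [0.4908 0.3131 0.1789]
scene tin_b 0.46 [253.0, 112.2] [0.4025 0.2178 0.1167]
side [218.91795563 143.49658206]
side tin_a 0.7 [181.3, 134.3] [0.4051 0.1996 0.1132]
side tin_a 0.29 [271.1, 263.1] [ 0.5509 -0.2032  0.0452]
side tin_b 0.7 [181.3, 134.3] [0.4051 0.1996 0.1132]
side tin_b 0.29 [271.1, 263.1] [ 0.5509 -0.2032  0.0452]
wrist [257.74349612 166.21031526]
wrist keyway 0.81 [257.0, 163.2] [0.4981 0.1444 0.0777]
wrist tin_a 0.56 [181.0, 97.3] [0.5731 0.2427 0.1143]
wrist tin_b 0.56 [181.0, 97.3] [0.5731 0.2427 0.1143]
```

View pics/wrist3.png

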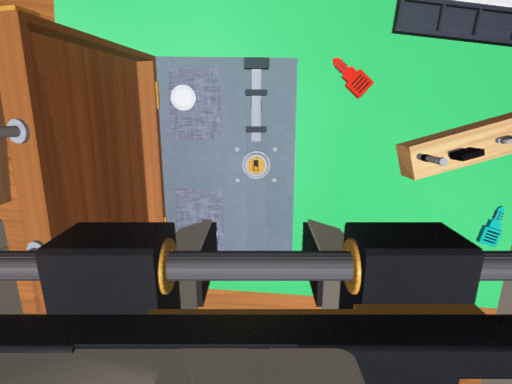

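Run:
```python
import numpy as np,cv2
ims=[]
for n,(u,v) in {'scene':(269,135),'side':(219,143.5),'wrist':(257.5,165)}.items():
    d=np.load(n+'3.npz');I=d['img'];u,v=int(u),int(v)
    ims.append(cv2.resize(I[v-22:v+22,u-22:u+22],(264,264),interpolation=cv2.INTER_CUBIC))
    W=d['W'];C=d['C']
    # deck plane check
    print(n,u-22,v-22)
cv2.imwrite('pics/lockcrops.png',np.hstack(ims))
```

```text
scene 247 113
side 197 121
wrist 235 143
```

View pics/lockcrops.png

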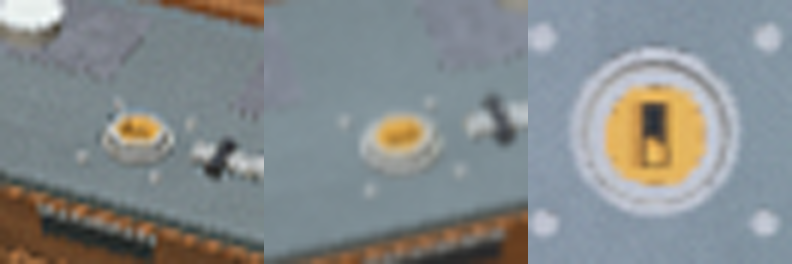

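Run:
```python
import numpy as np
for n,(u,v) in {'scene':(269.9,134.1),'side':(219,142.6),'wrist':(255.9,164.9)}.items():
    d=np.load(n+'3.npz');W=d['W'];r=W[:3,:3]@[(u-d['cx'])/d['f'],(v-d['cy'])/d['f'],1];o=W[:3,3]
    print(n,(o+r*(.108-o[2])/r[2]).round(4))
    C=d['C'];m=(abs(C[...,0]-.47)<.02)&(abs(C[...,1]-.14)<.03)&(C[...,2]<.12)&(C[...,2]>.09);print(np.median(C[m][:,2]))
```

```text
scene [0.4987 0.1496 0.108 ]
0.10299450179627945
side [0.499  0.1477 0.108 ]
0.10048664396081536
wrist [0.4997 0.1467 0.108 ]
0.1005167882621951
```

Emit:
send_rows --motion '[{"hand": 0, "slide": [5, 42, -3], "spin": 0}, {"hand": 0, "slide": [10, 45, -3], "spin": 0}, {"hand": 0, "slide": [12, 45, -3], "spin": 0}, {"hand": 0, "slide": [12, 45, -3], "spin": 0}, {"hand": 0, "slide": [12, 45, -3], "spin": 0}, {"hand": 0, "slide": [12, 45, 0], "spin": 0}, {"hand": 0, "slide": [12, 30, 0], "spin": -0.14}, {"hand": 0, "slide": [0, 0, 0], "spin": -0.14}]'

```text
time: 8.5
tool_pos: [0.543, -0.1563, 0.2815]
tool_rot: [2.242, 1.515, -0.511]
contact_force: [-0.6, 0.1, -0.4]
opening: 0.0456
```

Emit:
send_rows --motion '[{"hand": 0, "slide": [0, 0, 0], "spin": -0.149}, {"hand": 0, "slide": [0, 0, 0], "spin": -0.149}, {"hand": 0, "slide": [0, 0, 0], "spin": -0.149}, {"hand": 0, "slide": [0, 0, 0], "spin": -0.149}, {"hand": 0, "slide": [0, 0, 0], "spin": -0.149}, {"hand": 0, "slide": [0, 0, 0], "spin": -0.149}, {"hand": 0, "slide": [0, 0, 0], "spin": -0.149}, {"hand": 0, "slide": [0, 0, 0], "spin": -0.149}]'

```text
time: 9.3
tool_pos: [0.5429, -0.1586, 0.2798]
tool_rot: [1.029, 1.518, -0.519]
contact_force: [-0.1, 0.2, -0.2]
opening: 0.0456
```

Run:
```python
from h import *
d([.5363,-.1484,.2],20.9)
```

```text
t 9.3 pos [ 0.5429 -0.1586  0.2798] yaw 1.33 q6 -0.438 F [-0.1  0.2 -0.2] T [-0.046 -0.046  0.014] op 45.6
slide [ 79.1 -10.  -12.5] ('spin', np.float64(-0.342)) down [ 0.046 -0.026 -0.999]
```

Emit:
send_rows --motion '[{"hand": 0, "slide": [0, 0, 0], "spin": -0.114}, {"hand": 0, "slide": [0, 0, 0], "spin": -0.114}, {"hand": 0, "slide": [0, 0, 0], "spin": -0.114}, {"hand": 0, "slide": [0, -36, -27], "spin": 0}, {"hand": 0, "slide": [0, -36, -27], "spin": 0}, {"hand": 0, "slide": [0, -36, -27], "spin": 0}, {"hand": 0, "slide": [0, 0, 0], "spin": 0}]'

```text
time: 10.0
tool_pos: [0.4084, -0.122, 0.269]
tool_rot: [0.656, 1.523, -0.529]
contact_force: [0.4, -1.0, 0.0]
opening: 0.0459
```

Run:
```python
from h import *
d([.5363,-.1484,.2],20.9)
```

```text
t 10.0 pos [ 0.4084 -0.122   0.269 ] yaw 22.11 q6 -0.853 F [ 0.4 -1.   0. ] T [ 0.004 -0.12   0.003] op 45.9
slide [ 74.8 106.5  69.8] ('spin', np.float64(0.021)) down [ 0.041 -0.024 -0.999]
```

Emit:
send_rows --motion '[{"hand": 0, "slide": [0, 36, 27], "spin": 0}, {"hand": 0, "slide": [0, 36, 27], "spin": 0}, {"hand": 0, "slide": [0, 36, 27], "spin": 0}, {"hand": 0, "slide": [0, 0, 0], "spin": 0}]'

```text
time: 10.4
tool_pos: [0.5423, -0.157, 0.2761]
tool_rot: [0.661, 1.52, -0.525]
contact_force: [-0.1, 1.6, -0.8]
opening: 0.046
```

Run:
```python
from h import *
d([.5363,-.1484,.2],20.9)
```

```text
t 10.4 pos [ 0.5423 -0.157   0.2761] yaw 22.04 q6 -0.797 F [-0.1  1.6 -0.8] T [-0.016 -0.15  -0.045] op 46.0
slide [ 75.6  -4.7 -13.3] ('spin', np.float64(0.02)) down [ 0.044 -0.025 -0.999]
```

Run:
```python
from h import *
d([.5371,-.1489,.125],20.9)
```

```text
t 10.4 pos [ 0.5423 -0.157   0.2761] yaw 22.04 q6 -0.797 F [-0.1  1.6 -0.8] T [-0.016 -0.15  -0.045] op 46.0
slide [150.5  -6.5 -15.5] ('spin', np.float64(0.02)) down [ 0.044 -0.025 -0.999]
```

Emit:
send_rows --motion '[{"hand": 0, "slide": [30, -3, -6], "spin": 0.01}, {"hand": 0, "slide": [35, -3, -6], "spin": 0.01}, {"hand": 0, "slide": [35, 0, -3], "spin": 0}, {"hand": 0, "slide": [30, 0, 0], "spin": 0}, {"hand": 0, "slide": [18, 0, 0], "spin": 0}, {"hand": 0, "slide": [0, 0, 0], "spin": 0}]'

```text
time: 11.0
tool_pos: [0.54, -0.1491, 0.1229]
tool_rot: [0.69, 1.517, -0.517]
contact_force: [-0.3, 1.1, 0.2]
opening: 0.0463
```

Run:
```python
from h import *
d([.5371,-.1489,.058],20.9)
p=cam('wrist');cv2.imwrite('pics/w4.png',p['pixels'])
C=cloud(p);print(proj(p,[.5363,-.1484,.087]))
for q in vision.cut_out(p,'key_head')[:3]:
    m=q['mask'];Q=C[m&(abs(C[...,2]-.09)<.01)];print(q['conf'],q['uv'],m.sum(),len(Q),Q.mean(0) if len(Q) else '')
    if len(Q)>5:print(cv2.minAreaRect((Q[:,:2]*1000).astype(np.float32)))
```

```text
t 11.0 pos [ 0.54   -0.1491  0.1229] yaw 20.9 q6 -0.763 F [-0.3  1.1  0.2] T [-0.011 -0.099  0.014] op 46.3
slide [64.7 -4.9 -3.9] ('spin', np.float64(0.0)) down [ 0.047 -0.027 -0.999]
[251.51470987 211.91171085]
0.77 [252.6, 202.0] 942 776 [ 0.53619134 -0.14405255  0.08680315]
((536.9078979492188, -145.23089599609375), (10.43018627166748, 31.764619827270508), 20.234554290771484)
0.69 [429.0, 36.1] 2752 0
```

View pics/w4.png

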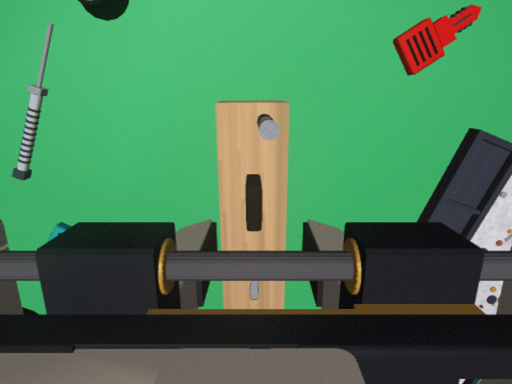

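Emit:
send_rows --motion '[{"hand": 0, "slide": [20, -3, -3], "spin": 0}, {"hand": 0, "slide": [22, -2, -2], "spin": 0}, {"hand": 0, "slide": [16, 0, 0], "spin": 0}, {"hand": 0, "slide": [4, 0, 0], "spin": 0}, {"hand": 0, "slide": [0, 0, 0], "spin": 0}]'

```text
time: 11.6
tool_pos: [0.5443, -0.1511, 0.0711]
tool_rot: [0.723, 1.494, -0.483]
contact_force: [0.9, -1.0, 0.5]
opening: 0.0459
```

Run:
```python
from h import *
d([.5374,-.1475,.058],20.9)
p=cam('wrist');cv2.imwrite('pics/w5.png',p['pixels'])
```

```text
t 11.6 pos [ 0.5443 -0.1511  0.0711] yaw 20.95 q6 -0.762 F [ 0.9 -1.   0.5] T [ 0.018 -0.119 -0.005] op 45.9
slide [12.5 -5.9 -6.5] ('spin', np.float64(0.001)) down [ 0.068 -0.035 -0.997]
```

View pics/w5.png

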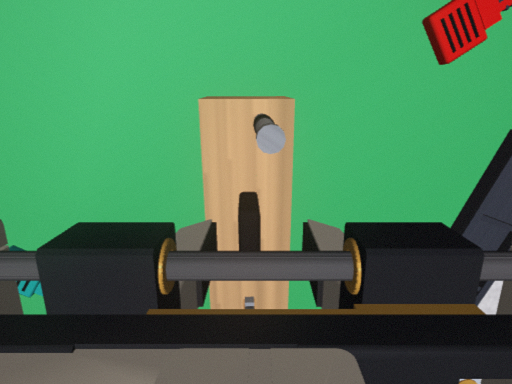

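Run:
```python
from h import *
s=observe();print(s['qpos'].round(3),s['qvel'].round(3),s['joint_efforts'].round(1),Rt(s).round(3))
```

```text
[-0.403  0.545  1.678 -0.008  0.842 -0.762] [-0.001 -0.006  0.    -0.    -0.002 -0.   ] [ -0.  -47.4 -19.    0.   -0.3   0. ] [[ 0.068  0.933  0.354]
 [-0.036  0.357 -0.933]
 [-0.997  0.051  0.058]]
```

Emit:
send_rows --motion '[{"hand": 0, "slide": [5, 0, 0], "spin": 0}]'

```text
time: 11.75
tool_pos: [0.546, -0.1518, 0.0682]
tool_rot: [0.727, 1.49, -0.479]
contact_force: [-0.4, -0.8, -0.1]
opening: 0.0455
```

Run:
```python
from h import *
s=observe();print(s['qpos'].round(3),s['qvel'].round(3),s['joint_efforts'].round(1))
d([.5374,-.1475,.058],20.9)
```

```text
[-0.403  0.55   1.68  -0.008  0.832 -0.762] [-0.001  0.071  0.025 -0.002 -0.113  0.   ] [  0.  -48.5 -19.2   0.   -0.    0. ]
t 11.75 pos [ 0.546  -0.1518  0.0682] yaw 20.96 q6 -0.762 F [-0.4 -0.8 -0.1] T [ 0.036 -0.084 -0.003] op 45.5
slide [ 9.4 -7.  -7.7] ('spin', np.float64(0.001)) down [ 0.071 -0.037 -0.997]
```

Emit:
send_rows --motion '[{"hand": 0, "slide": [0, 0, 0], "spin": 0}]'

```text
time: 11.85
tool_pos: [0.5462, -0.1519, 0.0686]
tool_rot: [0.728, 1.49, -0.479]
contact_force: [-0.8, -0.2, -0.0]
opening: 0.0459
```

Run:
```python
from h import *
s=observe();print(s['qpos'].round(3),s['qvel'].round(3),s['joint_efforts'].round(1))
d([.5374,-.1475,.058],20.9)
```

```text
[-0.403  0.55   1.679 -0.008  0.832 -0.762] [ 0.002 -0.026 -0.018  0.001  0.013 -0.   ] [ -0.  -48.5 -19.6   0.   -0.4   0. ]
t 11.85 pos [ 0.5462 -0.1519  0.0686] yaw 20.96 q6 -0.762 F [-0.8 -0.2 -0. ] T [ 0.035 -0.067  0.003] op 45.9
slide [ 9.8 -7.2 -7.9] ('spin', np.float64(0.001)) down [ 0.072 -0.037 -0.997]
```

Emit:
send_rows --motion '[{"hand": 0, "slide": [-5, 0, 0], "spin": 0}, {"hand": 0, "slide": [0, 0, 0], "spin": 0}, {"hand": 0, "slide": [-5, 0, 0], "spin": 0}, {"hand": 0, "slide": [0, 0, 0], "spin": 0}, {"hand": 0, "slide": [-5, 0, 0], "spin": 0}, {"hand": 0, "slide": [0, 0, 0], "spin": 0}]'

```text
time: 12.45
tool_pos: [0.5459, -0.1516, 0.0866]
tool_rot: [0.73, 1.487, -0.476]
contact_force: [0.7, 0.2, -0.7]
opening: 0.0458
```

Run:
```python
from h import *
s=observe();print(s['qpos'].round(3),s['qvel'].round(3),s['joint_efforts'].round(1))
d([.5374,-.1475,.058],20.9)
```

```text
[-0.403  0.523  1.667 -0.008  0.869 -0.762] [-0.002  0.011  0.013 -0.001 -0.003  0.001] [  0.  -47.7 -19.8   0.   -0.2   0. ]
t 12.45 pos [ 0.5459 -0.1516  0.0866] yaw 20.97 q6 -0.762 F [ 0.7  0.2 -0.7] T [-0.037 -0.104  0.001] op 45.8
slide [27.7 -8.  -8.6] ('spin', np.float64(0.001)) down [ 0.075 -0.038 -0.996]
```

Emit:
send_rows --motion '[{"hand": 0, "slide": [-45, 0, 0], "spin": 0}, {"hand": 0, "slide": [-45, 0, 0], "spin": 0}, {"hand": 0, "slide": [-40, -20, -15], "spin": 0}, {"hand": 0, "slide": [-30, -28, -22], "spin": 0}, {"hand": 0, "slide": [-30, -28, -22], "spin": 0}, {"hand": 0, "slide": [0, -36, -27], "spin": 0}]'

```text
time: 13.05
tool_pos: [0.3959, -0.1042, 0.2701]
tool_rot: [0.725, 1.488, -0.481]
contact_force: [0.7, 0.1, 0.4]
opening: 0.046
```

Run:
```python
from h import *
s=observe();print(s['qpos'].round(4),s['qpos'][[1,2,4]].sum(),s['joint_efforts'].round(1))
d([.5374,-.1475,.058],20.9)
```

```text
[-0.4426  0.0409  1.7872 -0.0034  1.2304 -0.8057] 3.0585246601186746 [  1.5 -22.3 -28.2   0.1   0.6   0.3]
t 13.05 pos [ 0.3959 -0.1042  0.2701] yaw 20.96 q6 -0.806 F [0.7 0.1 0.4] T [-0.033 -0.072  0.039] op 46.0
slide [223.5 104.8  77.3] ('spin', np.float64(0.001)) down [ 0.074 -0.038 -0.997]
```

Emit:
send_rows --motion '[{"hand": 0, "slide": [0, 0, 0], "spin": 0}, {"hand": 0, "slide": [0, 0, 0], "spin": 0}, {"hand": 0, "slide": [0, 0, 0], "spin": 0}, {"hand": 0, "slide": [0, 0, 0], "spin": 0}, {"hand": 0, "slide": [0, 0, 0], "spin": 0}]'

```text
time: 13.55
tool_pos: [0.3924, -0.1026, 0.27]
tool_rot: [0.724, 1.489, -0.483]
contact_force: [-0.3, -0.2, 0.3]
opening: 0.0455
```

Run:
```python
from h import *
s=observe();print(s['qpos'].round(4),s['qpos'][[1,2,4]].sum(),s['joint_efforts'].round(1))
d([.5374,-.1475,.058],20.9)
```

```text
[-0.4428  0.0345  1.7941 -0.0034  1.2316 -0.8058] 3.0601833559060934 [  0.  -27.5 -25.1   0.   -0.3   0. ]
t 13.55 pos [ 0.3924 -0.1026  0.27  ] yaw 20.95 q6 -0.806 F [-0.3 -0.2  0.3] T [-0.018 -0.086  0.012] op 45.5
slide [223.5 107.8  80.3] ('spin', np.float64(0.001)) down [ 0.072 -0.038 -0.997]
```

Emit:
send_rows --motion '[{"hand": -1, "slide": [0, 0, 0], "spin": 0.135}, {"hand": -1, "slide": [0, 0, 0], "spin": 0.135}, {"hand": -1, "slide": [0, -6, -40], "spin": 0}, {"hand": -1, "slide": [0, -6, -48], "spin": 0}, {"hand": -1, "slide": [0, -6, -48], "spin": 0}, {"hand": -1, "slide": [0, -6, -48], "spin": 0}, {"hand": -1, "slide": [0, -6, -40], "spin": 0}, {"hand": -1, "slide": [0, 0, -10], "spin": 0}]'

```text
time: 14.35
tool_pos: [0.3478, 0.1326, 0.2549]
tool_rot: [0.994, 1.493, -0.503]
contact_force: [1.1, -1.1, -0.6]
opening: 0.0002
```

Run:
```python
from h import *
s=observe();print(s['qpos'].round(4),s['qpos'][[1,2,4]].sum(),s['joint_efforts'].round(1))
d([.338,.145,.07],5.4)
```

```text
[ 2.0120e-01 -3.0000e-04  1.8726e+00 -5.3700e-02  1.2105e+00  1.4420e-01] 3.082813378265448 [  0.2 -25.6 -24.1   0.2  -0.2   0.4]
t 14.35 pos [0.3478 0.1326 0.2549] yaw 4.35 q6 0.144 F [ 1.1 -1.1 -0.6] T [0.006 0.01  0.007] op 0.2
slide [183.2 -20.9 -20.9] ('spin', np.float64(-0.018)) down [ 0.068 -0.037 -0.997]
```

Emit:
send_rows --motion '[{"hand": -1, "slide": [35, -8, -8], "spin": 0}, {"hand": -1, "slide": [45, -8, -8], "spin": 0}, {"hand": -1, "slide": [45, -4, -4], "spin": 0}, {"hand": -1, "slide": [40, 0, 0], "spin": 0}, {"hand": -1, "slide": [15, 0, 0], "spin": 0}]'

```text
time: 14.85
tool_pos: [0.344, 0.1502, 0.0693]
tool_rot: [1.079, 1.486, -0.41]
contact_force: [0.2, -0.6, 1.1]
opening: 0.0006
```

Run:
```python
from h import *
s=observe();print(s['qpos'].round(4),s['qpos'][[1,2,4]].sum(),s['joint_efforts'].round(1))
d([.338,.145,.07],5.4)
p=cam('side');cv2.imwrite('pics/s6.png',p['pixels'])
```

```text
[ 0.2514  0.2868  2.1639 -0.0889  0.6258  0.2394] 3.076465209018168 [  0.1 -31.2 -14.5  -0.1  -0.3  -0. ]
t 14.85 pos [0.344  0.1502 0.0693] yaw 4.81 q6 0.239 F [ 0.2 -0.6  1.1] T [-0.043 -0.045  0.03 ] op 0.6
slide [-1.  -6.3  4.7] ('spin', np.float64(-0.01)) down [ 0.078 -0.034 -0.996]
```

View pics/s6.png

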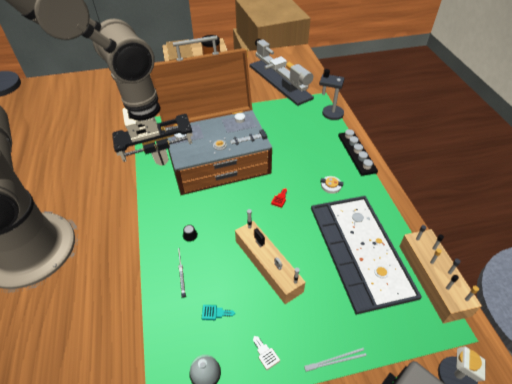

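Emit:
send_rows --motion '[{"hand": -1, "slide": [0, 5, 0], "spin": 0}, {"hand": -1, "slide": [0, 4, 0], "spin": 0}, {"hand": -1, "slide": [0, 3, 0], "spin": 0}]'

```text
time: 15.2
tool_pos: [0.3517, 0.1506, 0.0683]
tool_rot: [0.951, 1.499, -0.538]
contact_force: [-19.5, 3.5, 9.4]
opening: 0.0003
```

Run:
```python
from h import *
d([.338,.145,.07],5.4)
```

```text
t 15.2 pos [0.3517 0.1506 0.0683] yaw 4.76 q6 0.23 F [-19.5   3.5   9.4] T [0.506 2.485 0.142] op 0.3
slide [ -2.3 -14.    4.5] ('spin', np.float64(-0.011)) down [ 0.062 -0.037 -0.997]
```

Contact tilts it back as predicted (0.078 → 0.062). Continue gently.

Emit:
send_rows --motion '[{"hand": -1, "slide": [-1, 3, 0], "spin": 0}, {"hand": -1, "slide": [0, 3, 0], "spin": 0}, {"hand": -1, "slide": [0, 3, 0], "spin": 0}]'

```text
time: 15.5
tool_pos: [0.3511, 0.1503, 0.0695]
tool_rot: [0.699, 1.514, -0.79]
contact_force: [-11.4, 2.0, -0.0]
opening: 0.0004
```

Run:
```python
from h import *
d([.338,.145,.07],5.4)
```

```text
t 15.5 pos [0.3511 0.1503 0.0695] yaw 4.71 q6 0.223 F [-11.4   2.   -0. ] T [0.403 1.523 0.026] op 0.4
slide [ -0.8 -13.4   4.2] ('spin', np.float64(-0.012)) down [ 0.04  -0.041 -0.998]
```

Emit:
send_rows --motion '[{"hand": -1, "slide": [0, 3, 0], "spin": 0}, {"hand": -1, "slide": [0, 3, 0], "spin": 0}, {"hand": -1, "slide": [0, 3, 0], "spin": 0}, {"hand": -1, "slide": [0, 3, 0], "spin": 0}, {"hand": -1, "slide": [0, 3, 0], "spin": 0}, {"hand": -1, "slide": [0, 3, 0], "spin": 0}]'

```text
time: 16.1
tool_pos: [0.3498, 0.1501, 0.0703]
tool_rot: [-0.129, 1.524, -1.619]
contact_force: [-11.5, 1.1, 0.6]
opening: 0.0005
```

Run:
```python
from h import *
d([.338,.145,.07],5.4)
```

```text
t 16.1 pos [0.3498 0.1501 0.0703] yaw 4.61 q6 0.21 F [-11.5   1.1   0.6] T [0.22  1.488 0.015] op 0.5
slide [  0.5 -12.1   4.1] ('spin', np.float64(-0.014)) down [-0.002 -0.047 -0.999]
```

Emit:
send_rows --motion '[{"hand": -1, "slide": [0, 3, 2], "spin": 0}, {"hand": -1, "slide": [0, 3, 2], "spin": 0}, {"hand": -1, "slide": [0, 3, 2], "spin": 0}, {"hand": -1, "slide": [0, -10, 0], "spin": 0}, {"hand": -0.2, "slide": [-30, -10, 0], "spin": 0}, {"hand": 0, "slide": [-45, 0, 0], "spin": 0}, {"hand": 0, "slide": [-45, 0, 0], "spin": 0}, {"hand": 0, "slide": [-40, 0, 0], "spin": 0}]'

```text
time: 16.9
tool_pos: [0.3316, 0.1516, 0.2379]
tool_rot: [-0.571, 1.519, -2.063]
contact_force: [1.0, 0.7, -0.5]
opening: 0.0281
```

Run:
```python
from h import *
d([.5368,-.1475,.22],20.9)
```

```text
t 16.9 pos [0.3316 0.1516 0.2379] yaw 4.48 q6 0.186 F [ 1.   0.7 -0.5] T [ 0.053 -0.144 -0.002] op 28.1
slide [ 26.5 181.7 313.4] ('spin', np.float64(-0.287)) down [-0.024 -0.046 -0.999]
```

Emit:
send_rows --motion '[{"hand": 0, "slide": [0, 35, 20], "spin": 0}, {"hand": 0, "slide": [0, 35, 34], "spin": 0}, {"hand": 0, "slide": [3, 30, 38], "spin": 0}, {"hand": 0, "slide": [3, 26, 42], "spin": 0}, {"hand": 0, "slide": [3, 22, 44], "spin": 0}, {"hand": 0, "slide": [3, 16, 46], "spin": 0}, {"hand": 0, "slide": [3, 10, 46], "spin": 0}, {"hand": 0, "slide": [0, 4, 30], "spin": -0.14}]'

```text
time: 17.7
tool_pos: [0.545, -0.1378, 0.2544]
tool_rot: [0.163, 1.523, -1.178]
contact_force: [0.6, 0.3, 1.7]
opening: 0.0457
```

Run:
```python
from h import *
d([.5363,-.1480,.125],20.9)
```

```text
t 17.7 pos [ 0.545  -0.1378  0.2544] yaw 13.14 q6 -0.585 F [0.6 0.3 1.7] T [ 0.044 -0.136 -0.015] op 45.7
slide [129.5 -11.8   1.8] ('spin', np.float64(-0.135)) down [ 0.018 -0.044 -0.999]
```

Emit:
send_rows --motion '[{"hand": 0, "slide": [40, -6, 1], "spin": -0.07}, {"hand": 0, "slide": [48, -5, 1], "spin": -0.065}, {"hand": 0, "slide": [40, 0, 0], "spin": 0}, {"hand": 0, "slide": [0, 0, 0], "spin": 0}]'

```text
time: 18.1
tool_pos: [0.5418, -0.1571, 0.1306]
tool_rot: [0.206, 1.509, -1.0]
contact_force: [-0.6, -0.0, 0.7]
opening: 0.0457
```

Run:
```python
from h import *
d([.5368,-.1483,.058],20.9)
p=cam('wrist');cv2.imwrite('pics/w7.png',p['pixels'])
C=cloud(p);print(proj(p,[.5363,-.1484,.087]))
for q in vision.cut_out(p,'key_head')[:3]:
    m=q['mask'];Q=C[m&(abs(C[...,2]-.09)<.01)];print(q['conf'],q['uv'],m.sum(),len(Q),Q.mean(0) if len(Q) else '')
    if len(Q)>5:print(cv2.minAreaRect((Q[:,:2]*1000).astype(np.float32)))
```

```text
t 18.1 pos [ 0.5418 -0.1571  0.1306] yaw 20.97 q6 -0.743 F [-0.6 -0.   0.7] T [ 0.054 -0.1    0.054] op 45.7
slide [ 71.8  -2.4 -14.4] ('spin', np.float64(0.001)) down [ 0.034 -0.052 -0.998]
[254.59678926 194.84184419]
0.8 [259.1, 186.5] 850 747 [ 0.5363061  -0.14434787  0.08682971]
((536.8128662109375, -145.3471221923828), (10.606757164001465, 31.564273834228516), 20.4856014251709)
0.74 [116.5, 3.0] 149 0 
0.58 [70.6, 219.7] 551 0
```

View pics/w7.png

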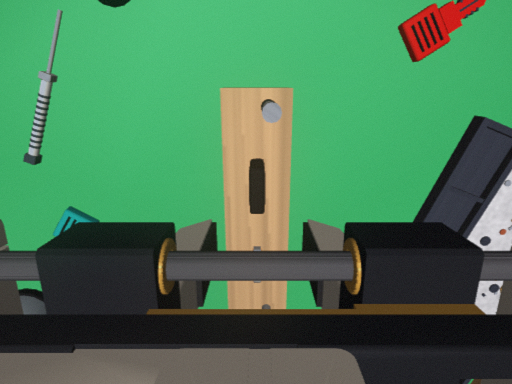

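Emit:
send_rows --motion '[{"hand": 0, "slide": [40, -2, -8], "spin": 0}, {"hand": 0, "slide": [36, 0, -5], "spin": 0}, {"hand": 0, "slide": [0, 0, 0], "spin": 0}]'

```text
time: 18.5
tool_pos: [0.5493, -0.1527, 0.0685]
tool_rot: [0.398, 1.483, -0.807]
contact_force: [-1.2, -0.5, 0.6]
opening: 0.0458
```

Run:
```python
from h import *
d([.5368,-.1473,.058],20.9)
p=cam('wrist');cv2.imwrite('pics/w8.png',p['pixels'])
```

```text
t 18.5 pos [ 0.5493 -0.1527  0.0685] yaw 21.07 q6 -0.721 F [-1.2 -0.5  0.6] T [ 0.053 -0.041  0.049] op 45.8
slide [  9.4 -10.  -10.3] ('spin', np.float64(0.003)) down [ 0.061 -0.064 -0.996]
```

View pics/w8.png

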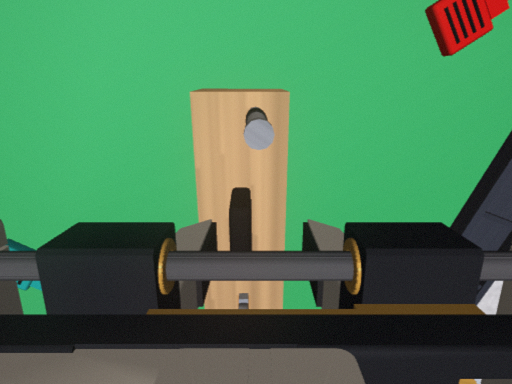

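```bash
cat >> h.py <<'E'
def q():
    s=observe();R=Rt(s);print('q',s['qpos'].round(4),'v',s['qvel'].round(3),'sum',s['qpos'][[1,2,4]].sum().round(4),'pos',s['tool_pos'].round(4),'D',R[:2,0].round(4),'eff',s['joint_efforts'].round(1))
E
python3 -c "
from h import *
q()"
```

```text
q [-0.3854  0.5537  1.6633 -0.0483  0.8405 -0.7212] v [-0.003 -0.036 -0.041  0.     0.013 -0.005] sum 3.0574 pos [ 0.5509 -0.1534  0.0711] D [ 0.0649 -0.0651] eff [ -0.1 -45.2 -17.3  -0.1  -0.4   0. ]
```

Emit:
send_rows --motion '[{"hand": 0, "slide": [-30, 0, 0], "spin": 0}]'

```text
time: 18.65
tool_pos: [0.5485, -0.1512, 0.1013]
tool_rot: [0.403, 1.481, -0.801]
contact_force: [-0.1, -0.0, -0.7]
opening: 0.046
```

```bash
python3 -c "
from h import *
q()"
```

```text
q [-0.3833  0.5096  1.6402 -0.0459  0.9104 -0.7233] v [ 0.031 -0.524 -0.304  0.027  0.739 -0.021] sum 3.0603 pos [ 0.5485 -0.1512  0.1013] D [ 0.0622 -0.0642] eff [ -0.2 -44.3 -19.3  -0.2  -1.8   0. ]
```

Emit:
send_rows --motion '[{"hand": 0, "slide": [0, -10, -10], "spin": 0}]'

```text
time: 18.75
tool_pos: [0.5406, -0.1473, 0.1076]
tool_rot: [0.457, 1.469, -0.747]
contact_force: [0.9, -0.7, 0.4]
opening: 0.0457
```

```bash
python3 -c "
from h import *
q()"
```

```text
q [-0.382   0.482   1.6705 -0.0467  0.8942 -0.7212] v [ 0.009 -0.185  0.47  -0.009 -0.206  0.024] sum 3.0467 pos [ 0.5406 -0.1473  0.1076] D [ 0.0748 -0.0693] eff [  0.  -44.3 -21.4  -0.1   0.7  -0.1]
```

Emit:
send_rows --motion '[{"hand": 0, "slide": [20, 0, 0], "spin": 0}]'

```text
time: 18.85
tool_pos: [0.5443, -0.1492, 0.0939]
tool_rot: [0.487, 1.46, -0.717]
contact_force: [0.3, 0.5, -0.2]
opening: 0.0461
```

```bash
python3 -c "
from h import *
q()"
```

```text
q [-0.3826  0.5024  1.6817 -0.0482  0.8533 -0.7201] v [-0.015  0.266  0.042 -0.017 -0.444  0.009] sum 3.0374 pos [ 0.5443 -0.1492  0.0939] D [ 0.0834 -0.0727] eff [  0.3 -50.2 -20.5  -0.1   0.5  -0. ]
```

Emit:
send_rows --motion '[{"hand": 0, "slide": [0, 0, 0], "spin": 0}]'

```text
time: 18.95
tool_pos: [0.5453, -0.1495, 0.0964]
tool_rot: [0.495, 1.457, -0.709]
contact_force: [-0.1, -0.5, 0.2]
opening: 0.0462
```

```bash
python3 -c "
from h import *
q()"
```

```text
q [-0.3824  0.4993  1.6791 -0.0482  0.8559 -0.7202] v [ 0.008 -0.101 -0.057  0.002  0.068 -0.001] sum 3.0343 pos [ 0.5453 -0.1495  0.0964] D [ 0.0862 -0.0739] eff [ -0.1 -46.7 -20.5  -0.1  -1.    0. ]
```

```bash
python3 -c "
from h import *
d([.5380,-.1488,.06],20.9)"
```

```text
t 18.95 pos [ 0.5453 -0.1495  0.0964] yaw 21.21 q6 -0.72 F [-0.1 -0.5  0.2] T [ 0.061 -0.092 -0.019] op 46.2
slide [35.5 -8.5 -6.8] ('spin', np.float64(0.005)) down [ 0.086 -0.074 -0.994]
```

Emit:
send_rows --motion '[{"hand": 0, "slide": [25, -8, -6], "spin": 0}, {"hand": 0, "slide": [20, -4, -4], "spin": 0}, {"hand": 0, "slide": [2, -2, 0], "spin": 0}]'

```text
time: 19.25
tool_pos: [0.5393, -0.151, 0.0578]
tool_rot: [0.536, 1.44, -0.666]
contact_force: [-0.1, 0.8, -0.1]
opening: 0.046
```

```bash
python3 -c "
from h import *
d([.5380,-.1488,.06],20.9)"
```

```text
t 19.25 pos [ 0.5393 -0.151   0.0578] yaw 21.29 q6 -0.72 F [-0.1  0.8 -0.1] T [ 0.082 -0.066 -0.057] op 46.0
slide [-2.5 -0.3 -2.3] ('spin', np.float64(0.007)) down [ 0.102 -0.08  -0.991]
```

Emit:
send_rows --motion '[{"hand": -1, "slide": [0, 0, -2], "spin": 0}, {"hand": -1, "slide": [0, 0, 0], "spin": 0}, {"hand": -1, "slide": [0, 0, 0], "spin": 0}, {"hand": -1, "slide": [0, 0, 0], "spin": 0}, {"hand": -1, "slide": [0, 0, 0], "spin": 0}, {"hand": -1, "slide": [0, 0, 0], "spin": 0}]' --grip_force 12

```text
time: 19.85
tool_pos: [0.541, -0.151, 0.0645]
tool_rot: [0.535, 1.433, -0.667]
contact_force: [-4.1, -3.7, -1.5]
opening: 0.0112
```

```bash
python3 -c "
from h import *
d([.5380,-.1488,.06],20.9);q()
p=cam('wrist');cv2.imwrite('pics/w9.png',p['pixels'])
p=cam('side');cv2.imwrite('pics/s9.png',cv2.resize(p['pixels'][150:330,180:340],None,fx=4,fy=3.2,interpolation=2))"
```

```text
t 19.85 pos [ 0.541  -0.151   0.0645] yaw 21.36 q6 -0.717 F [-4.1 -3.7 -1.5] T [-0.655  0.8   -0.135] op 11.2
slide [ 4.  -2.3 -3.7] ('spin', np.float64(0.008)) down [ 0.108 -0.085 -0.991]
q [-0.3871  0.5297  1.7413 -0.0562  0.7393 -0.7168] v [-0.004 -0.001  0.005 -0.006  0.014  0.002] sum 3.0103 pos [ 0.541  -0.151   0.0645] D [ 0.1076 -0.0847] eff [  2.9 -48.1 -21.    1.1  -1.6   0. ]
```

View pics/s9.png

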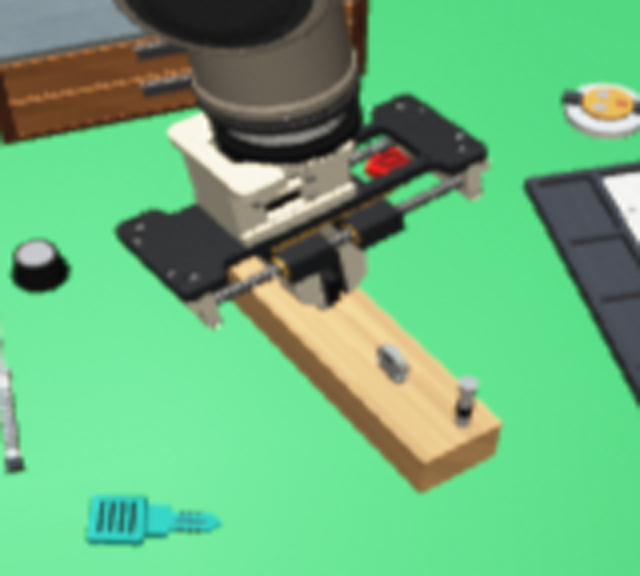

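Emit:
send_rows --motion '[{"hand": -1, "slide": [1, 2, 3], "spin": 0}, {"hand": -1, "slide": [1, 2, 3], "spin": 0}, {"hand": -1, "slide": [1, 2, 3], "spin": 0}]' --grip_force 35

```text
time: 20.25
tool_pos: [0.5402, -0.1538, 0.0635]
tool_rot: [0.469, 1.455, -0.733]
contact_force: [-13.2, 8.2, 19.1]
opening: 0.0094
```

```bash
python3 -c "
from h import *
d([.5380,-.1488,.06],20.9);q()"
```

```text
t 20.25 pos [ 0.5402 -0.1538  0.0635] yaw 21.33 q6 -0.724 F [-13.2   8.2  19.1] T [1.253 2.424 0.059] op 9.4
slide [ 2.9 -0.4 -5.8] ('spin', np.float64(0.007)) down [ 0.086 -0.077 -0.993]
q [-0.3918  0.5402  1.7209 -0.0553  0.7722 -0.7237] v [-0.01   0.031 -0.071  0.008  0.113 -0.022] sum 3.0333 pos [ 0.5402 -0.1538  0.0635] D [ 0.0858 -0.0772] eff [ -2.5 -40.  -22.4  -0.4  -5.    0.2]
```

Emit:
send_rows --motion '[{"hand": -1, "slide": [0, 2, 3], "spin": 0}, {"hand": -1, "slide": [0, 2, 3], "spin": 0}, {"hand": -1, "slide": [0, 2, 3], "spin": 0}, {"hand": -1, "slide": [0, 2, 3], "spin": 0}]'

```text
time: 20.65
tool_pos: [0.5403, -0.1547, 0.0637]
tool_rot: [0.375, 1.484, -0.825]
contact_force: [-9.3, 7.1, 9.4]
opening: 0.0097
```

```bash
python3 -c "
from h import *
d([.5380,-.1488,.06],20.9);q()"
```

```text
t 20.65 pos [ 0.5403 -0.1547  0.0637] yaw 21.3 q6 -0.733 F [-9.3  7.1  9.4] T [ 1.232  1.576 -0.005] op 9.7
slide [ 3.2 -0.1 -6.6] ('spin', np.float64(0.007)) down [ 0.059 -0.064 -0.996]
q [-0.3946  0.5523  1.6924 -0.0495  0.8187 -0.7327] v [-0.007  0.034 -0.072  0.018  0.115 -0.019] sum 3.0634 pos [ 0.5403 -0.1547  0.0637] D [ 0.0587 -0.0636] eff [ -2.4 -45.  -22.7  -0.8  -3.8   0.1]
```

Emit:
send_rows --motion '[{"hand": -1, "slide": [0, 1.5, 3.5], "spin": 0}, {"hand": -1, "slide": [0, 1.5, 3.5], "spin": 0}, {"hand": -1, "slide": [0, 1.5, 3.5], "spin": 0}, {"hand": -1, "slide": [0, 1.5, 3.5], "spin": 0}, {"hand": -1, "slide": [0, 1.5, 3.5], "spin": 0}]'

```text
time: 21.15
tool_pos: [0.5408, -0.1553, 0.0637]
tool_rot: [0.233, 1.522, -0.968]
contact_force: [-9.0, 8.7, 9.7]
opening: 0.0096
```

```bash
python3 -c "
from h import *
d([.5380,-.1488,.06],20.9);q()"
```

```text
t 21.15 pos [ 0.5408 -0.1553  0.0637] yaw 21.22 q6 -0.749 F [-9.   8.7  9.7] T [1.734 1.347 0.024] op 9.6
slide [ 3.4 -0.3 -7.2] ('spin', np.float64(0.006)) down [ 0.028 -0.041 -0.999]
q [-0.4007  0.5685  1.657  -0.0345  0.8748 -0.7493] v [-0.012  0.033 -0.072  0.027  0.112 -0.031] sum 3.1003 pos [ 0.5408 -0.1553  0.0637] D [ 0.0279 -0.0406] eff [ -3.6 -46.  -22.8  -1.5  -3.7   0. ]
```

Emit:
send_rows --motion '[{"hand": -1, "slide": [0, 1, 3.8], "spin": 0}, {"hand": -1, "slide": [0, 1, 3.8], "spin": 0}, {"hand": -1, "slide": [0, 1, 3.8], "spin": 0}, {"hand": -1, "slide": [0, 1, 3.8], "spin": 0}, {"hand": -1, "slide": [0, 1, 3.8], "spin": 0}, {"hand": -1, "slide": [0, 1, 3.8], "spin": 0}]'

```text
time: 21.75
tool_pos: [0.5413, -0.1559, 0.0637]
tool_rot: [-0.945, 1.561, -2.146]
contact_force: [-6.8, 10.4, 9.2]
opening: 0.0098
```

```bash
python3 -c "
from h import *
d([.5380,-.1488,.06],20.9);q()
p=cam('side');cv2.imwrite('pics/s10.png',cv2.resize(p['pixels'][150:330,180:340],None,fx=4,fy=3.2,interpolation=2))"
```

```text
t 21.75 pos [ 0.5413 -0.1559  0.0637] yaw 21.18 q6 -0.773 F [-6.8 10.4  9.2] T [ 2.011  1.178 -0.061] op 9.8
slide [ 3.6 -0.5 -7.9] ('spin', np.float64(0.005)) down [-0.005 -0.008 -1.   ]
q [-0.411   0.588   1.6169 -0.012   0.9384 -0.7735] v [-0.015  0.03  -0.068  0.034  0.105 -0.039] sum 3.1432 pos [ 0.5413 -0.1559  0.0637] D [-0.0053 -0.0082] eff [ -4.6 -47.  -22.8  -2.   -3.5   0.1]
```

View pics/s10.png

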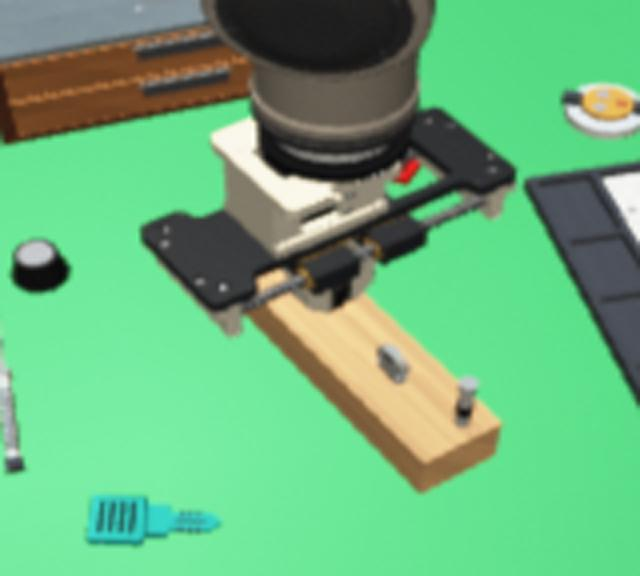

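Emit:
send_rows --motion '[{"hand": -1, "slide": [0, 0, -1], "spin": 0}, {"hand": -0.5, "slide": [0, 0, 0], "spin": 0}, {"hand": -0.5, "slide": [0, 0, 0], "spin": 0}, {"hand": -0.5, "slide": [0, 0, -6], "spin": 0}, {"hand": -0.5, "slide": [0, 0, 0], "spin": 0}]'

```text
time: 22.3
tool_pos: [0.5392, -0.1489, 0.0639]
tool_rot: [-0.91, 1.562, -2.111]
contact_force: [0.2, 0.1, -0.3]
opening: 0.0229
```

```bash
python3 -c "
from h import *
d([.5365,-.1475,.06],20.9);q()
p=cam('wrist');cv2.imwrite('pics/w10.png',p['pixels'])
C=cloud(p)
for q in vision.cut_out(p,'key_head')[:3]:
    m=q['mask'];Q=C[m&(abs(C[...,2]-.09)<.01)];print(q['conf'],q['uv'],m.sum(),len(Q),Q.mean(0) if len(Q) else '')
    if len(Q)>5:print(cv2.minAreaRect((Q[:,:2]*1000).astype(np.float32)))
p=cam('side');cv2.imwrite('pics/s10.png',cv2.resize(p['pixels'][150:330,180:340],None,fx=4,fy=3.2,interpolation=2))"
```

```text
t 22.3 pos [ 0.5392 -0.1489  0.0639] yaw 21.17 q6 -0.764 F [ 0.2  0.1 -0.3] T [-0.004 -0.153 -0.029] op 22.9
slide [ 3.9 -2.  -2.3] ('spin', np.float64(0.005)) down [-0.005 -0.008 -1.   ]
q [-0.4012  0.5817  1.6288 -0.0113  0.9324 -0.7639] v [-0.01   0.004 -0.017 -0.005 -0.006 -0.005] sum 3.1429 pos [ 0.5392 -0.1489  0.0639] D [-0.0047 -0.0079] eff [  0.  -50.1 -19.4   0.    0.1   0.1]
0.95 [55.5, 297.0] 1571 0 
0.7 [480.7, 36.2] 3584 0 
0.58 [257.6, 230.2] 1102 821 [ 0.53528195 -0.13856531  0.08652278]
((537.9483032226562, -145.7228546142578), (10.477656364440918, 32.25625228881836), 20.629627227783203)
```

View pics/w10.png

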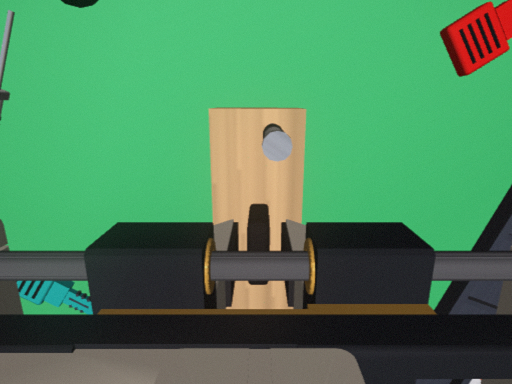

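View pics/s10.png

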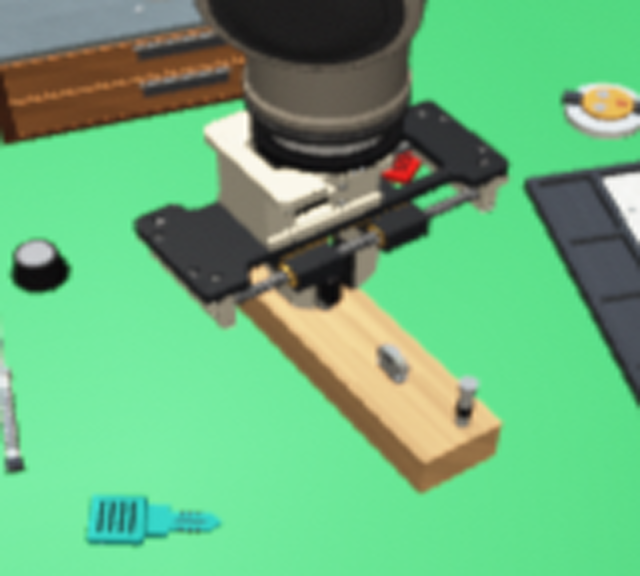

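Emit:
send_rows --motion '[{"hand": -0.5, "slide": [0, 0, -3.5], "spin": 0}, {"hand": -1, "slide": [0, 0, 0], "spin": 0}, {"hand": -1, "slide": [0, 0, 0], "spin": 0}, {"hand": -1, "slide": [0, 0, 0], "spin": 0}, {"hand": -1, "slide": [0, 0, 0], "spin": 0}]' --grip_force 45

```text
time: 22.95
tool_pos: [0.538, -0.1462, 0.0639]
tool_rot: [-0.86, 1.561, -2.062]
contact_force: [1.0, 0.2, 0.4]
opening: 0.0096
```

```bash
python3 -c "
from h import *
d([.5365,-.1475,.06],20.9);q()"
```

```text
t 22.95 pos [ 0.538  -0.1462  0.0639] yaw 21.15 q6 -0.759 F [1.  0.2 0.4] T [ 0.05  -0.186  0.018] op 9.6
slide [ 3.9 -1.9  0.6] ('spin', np.float64(0.004)) down [-0.004 -0.008 -1.   ]
q [-0.3973  0.5788  1.6344 -0.0118  0.9293 -0.7594] v [-0.001 -0.002  0.001  0.    -0.     0.001] sum 3.1425 pos [ 0.538  -0.1462  0.0639] D [-0.0045 -0.0084] eff [ -0.  -49.6 -19.3  -0.    0.   -0. ]
```

Emit:
send_rows --motion '[{"hand": -1, "slide": [-30, 0, 0], "spin": 0}, {"hand": -1, "slide": [-45, 0, 0], "spin": 0}, {"hand": -1, "slide": [-45, 0, 0], "spin": 0}, {"hand": -1, "slide": [-20, 6, -30], "spin": 0}, {"hand": -1, "slide": [0, 11, -45], "spin": 0}, {"hand": -1, "slide": [0, 11, -45], "spin": 0}, {"hand": -1, "slide": [0, 11, -45], "spin": 0}, {"hand": -1, "slide": [0, 11, -45], "spin": -0.1}]'

```text
time: 23.75
tool_pos: [0.5111, 0.0698, 0.2079]
tool_rot: [-0.547, 1.563, -1.659]
contact_force: [0.4, 0.4, 0.4]
opening: 0.0098
```

```bash
python3 -c "
from h import *
d([.4997,.1467,.20],95.3);q()"
```

```text
t 23.75 pos [0.5111 0.0698 0.2079] yaw 26.31 q6 -0.464 F [0.4 0.4 0.4] T [-0.003 -0.203  0.005] op 9.8
slide [  7.3  23.9 -74.1] ('spin', np.float64(-1.204)) down [-0.001 -0.008 -1.   ]
q [-0.0081  0.3425  1.5779 -0.0084  1.2219 -0.4644] v [ 0.921 -0.021  0.031  0.004 -0.021 -0.148] sum 3.1422 pos [0.5111 0.0698 0.2079] D [-0.0007 -0.0079] eff [ -5.  -44.  -23.1  -0.    0.3   1. ]
```

Emit:
send_rows --motion '[{"hand": -1, "slide": [0, 11, -32], "spin": -0.14}, {"hand": -1, "slide": [0, 5, -30], "spin": -0.14}, {"hand": -1, "slide": [0, 0, 0], "spin": -0.145}, {"hand": -1, "slide": [0, 0, 0], "spin": -0.145}, {"hand": -1, "slide": [0, 0, 0], "spin": -0.145}, {"hand": -1, "slide": [0, 0, 0], "spin": -0.145}, {"hand": -1, "slide": [0, 0, 0], "spin": -0.145}, {"hand": -1, "slide": [0, 0, 0], "spin": -0.145}]'

```text
time: 24.55
tool_pos: [0.4906, 0.1412, 0.2075]
tool_rot: [-1.661, 1.566, -1.581]
contact_force: [0.5, 0.2, 0.3]
opening: 0.0097
```

```bash
python3 -c "
from h import *
d([.4997,.1467,.20],95.3);q()"
```

```text
t 24.55 pos [0.4906 0.1412 0.2075] yaw 94.59 q6 -1.516 F [0.5 0.2 0.3] T [ 0.044 -0.126 -0.001] op 9.7
slide [7.5 4.8 9.6] ('spin', np.float64(-0.012)) down [-0.    -0.005 -1.   ]
q [ 0.1332  0.3331  1.5931 -0.0055  1.2162 -1.5158] v [ 0.000e+00  0.000e+00 -0.000e+00  0.000e+00 -1.000e-03 -1.487e+00] sum 3.1423 pos [0.4906 0.1412 0.2075] D [-0.0001 -0.0052] eff [  0.  -42.2 -23.9  -0.1   0.1   2. ]
```

Emit:
send_rows --motion '[{"hand": -1, "slide": [10, 5, 9.5], "spin": -0.01}, {"hand": -1, "slide": [0, 0, 0], "spin": 0}]'

```text
time: 24.75
tool_pos: [0.5004, 0.1473, 0.1968]
tool_rot: [-1.534, 1.566, -1.445]
contact_force: [-0.5, -0.3, -1.1]
opening: 0.0096
```

Run:
```python
from h import *
d([.4997,.1467,.20],95.3);q()
for n in ['wrist','side','scene']:
    p=cam(n);cv2.imwrite(f'pics/{n}11.png',p['pixels'])
    s=observe();tip=s['tool_pos']-[0,0,.0469]
    print(n,'kw',proj(p,[.4997,.1467,.108]),'tip',proj(p,tip))
    u=proj(p,[.4997,.1467,.12]).astype(int)
    c=p['pixels'][max(0,u[1]-40):u[1]+40,max(0,u[0]-50):u[0]+50];cv2.imwrite(f'pics/{n}11c.png',cv2.resize(c,None,fx=6,fy=6,interpolation=2));print(u)
    if n=='wrist': print(vision.search_frame(p,'keyway')[:2])
```

```text
t 24.75 pos [0.5004 0.1473 0.1968] yaw 95.07 q6 -1.515 F [-0.5 -0.3 -1.1] T [ 0.121 -0.199  0.014] op 9.6
slide [-3.2 -0.5 -0.7] ('spin', np.float64(-0.004)) down [ 0.001 -0.005 -1.   ]
q [ 0.1423  0.3626  1.5803 -0.0053  1.1988 -1.5151] v [-0.004 -0.034 -0.002 -0.007  0.025 -0.01 ] sum 3.1417 pos [0.5004 0.1473 0.1968] D [ 0.0006 -0.0049] eff [  0.1 -44.  -24.3  -0.   -0.2  -0.2]
wrist kw [258.63147884 192.62381072] tip [258.79251266 210.34589617]
[258 196]
[{'uv': [259.5, 192.1], 'conf': 0.83}]
side kw [219.32057886 142.79926213] tip [218.23723613 129.92343584]
[218 139]
scene kw [269.75941032 134.699893  ] tip [270.30140357 122.64910342]
[269 131]
```

View pics/wrist11c.png

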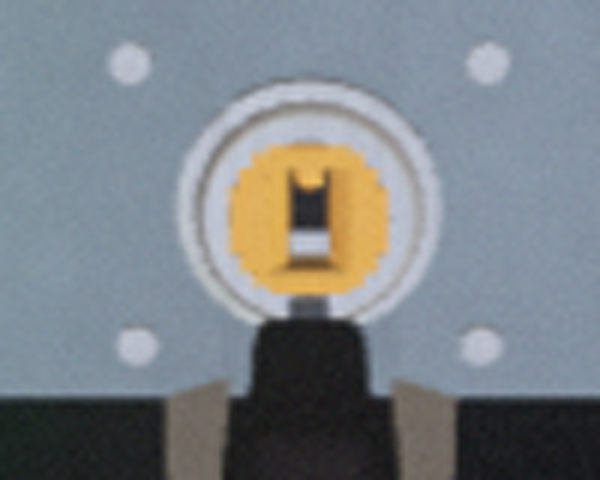

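View pics/side11c.png

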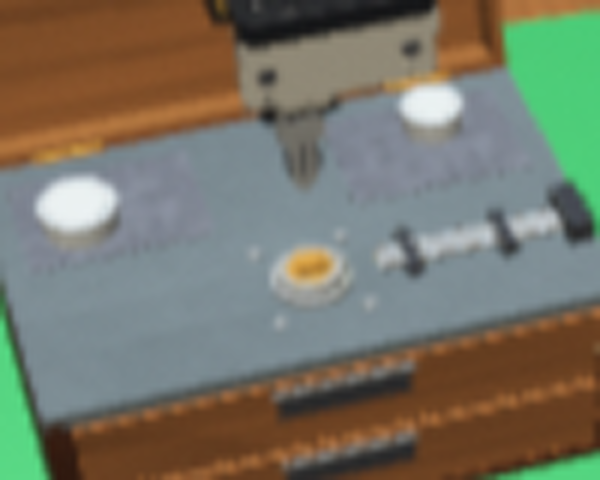

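View pics/scene11c.png

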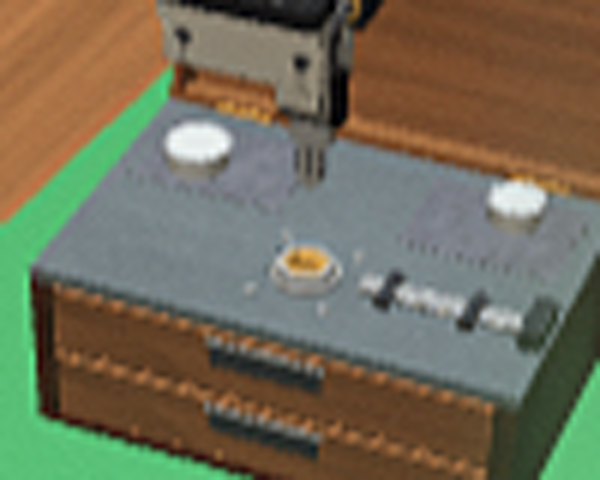

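Emit:
send_rows --motion '[{"hand": -1, "slide": [22, 0, -0.5], "spin": 0}, {"hand": -1, "slide": [16, 0, -0.5], "spin": 0}, {"hand": -1, "slide": [0, 0, 0], "spin": 0}]'

```text
time: 25.25
tool_pos: [0.4998, 0.1466, 0.1604]
tool_rot: [-0.861, 1.564, -0.775]
contact_force: [0.3, 0.6, -0.4]
opening: 0.0094
```

Run:
```python
from h import *
d([.4997,.1467,.157],95.3);q()
for n in ['wrist','side','scene']:
    p=cam(n)
    u=proj(p,[.4997,.1467,.12]).astype(int)
    c=p['pixels'][max(0,u[1]-30):u[1]+30,max(0,u[0]-40):u[0]+40];cv2.imwrite(f'pics/{n}12c.png',cv2.resize(c,None,fx=7,fy=7,interpolation=2));print(u,proj(p,[.4997,.1467,.108]))
```

```text
t 25.25 pos [0.4998 0.1466 0.1604] yaw 94.92 q6 -1.513 F [ 0.3  0.6 -0.4] T [ 0.084 -0.119  0.033] op 9.4
slide [ 3.4  0.1 -0.1] ('spin', np.float64(-0.007)) down [ 0.005 -0.005 -1.   ]
q [ 0.1414  0.3964  1.6381 -0.0059  1.1031 -1.5126] v [-0.002 -0.021 -0.025 -0.002  0.02   0.011] sum 3.1376 pos [0.4998 0.1466 0.1604] D [ 0.0047 -0.0046] eff [ -0.  -43.8 -22.3  -0.1  -0.4  -0. ]
[259 213] [259.17925148 207.44596929]
[218 139] [219.32057886 142.79926213]
[269 131] [269.75941032 134.699893  ]
```

View pics/wrist12c.png

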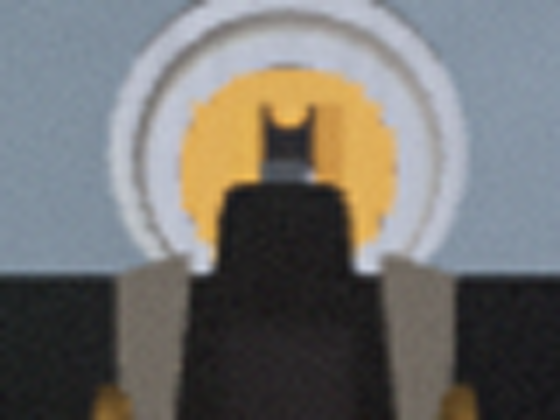

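View pics/side12c.png

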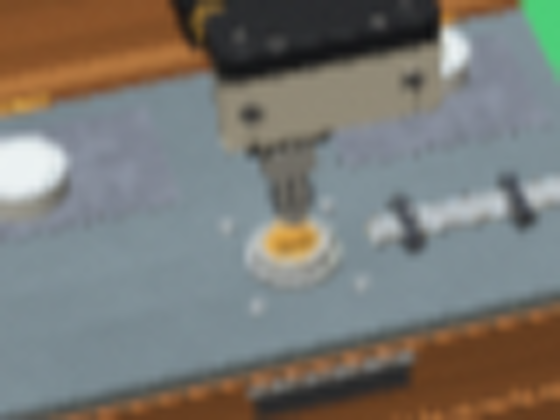

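View pics/scene12c.png

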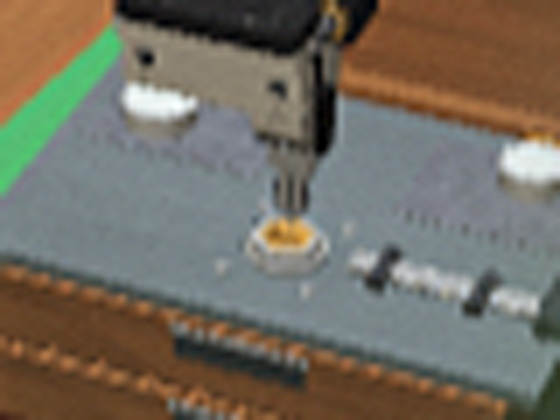

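Emit:
send_rows --motion '[{"hand": -1, "slide": [4, 0.4, -0.3], "spin": 0}, {"hand": -1, "slide": [4, 0, 0], "spin": 0}, {"hand": -1, "slide": [4, 0, 0], "spin": 0}]' --grip_force 55

```text
time: 25.7
tool_pos: [0.5025, 0.1474, 0.1525]
tool_rot: [-0.317, 1.556, -0.231]
contact_force: [-0.3, 0.2, 0.3]
opening: 0.0095
```

Run:
```python
from h import *
d([.4997,.1467,.127],95.3);q()
```

```text
t 25.7 pos [0.5025 0.1474 0.1525] yaw 94.92 q6 -1.512 F [-0.3  0.2  0.3] T [ 0.121 -0.109  0.018] op 9.5
slide [25.4 -0.4 -3.2] ('spin', np.float64(-0.007)) down [ 0.014 -0.003 -1.   ]
q [ 0.1422  0.4052  1.6489 -0.006   1.0741 -1.5117] v [ 0.001  0.045  0.051 -0.001 -0.102  0.002] sum 3.1282 pos [0.5025 0.1474 0.1525] D [ 0.014  -0.0033] eff [  0.  -44.5 -22.4  -0.1   0.2  -0. ]
```

Emit:
send_rows --motion '[{"hand": -1, "slide": [-4, 0, -4], "spin": 0}, {"hand": -1, "slide": [0, 0, -0.5], "spin": 0}]'

```text
time: 25.9
tool_pos: [0.4974, 0.147, 0.1562]
tool_rot: [-0.345, 1.557, -0.259]
contact_force: [-0.6, -0.9, -0.9]
opening: 0.0096
```

Run:
```python
from h import *
d([.4992,.1470,.127],95.3);q()
```

```text
t 25.9 pos [0.4974 0.147  0.1562] yaw 94.92 q6 -1.511 F [-0.6 -0.9 -0.9] T [ 0.131 -0.115  0.016] op 9.6
slide [29.2 -0.   1.4] ('spin', np.float64(-0.007)) down [ 0.013 -0.003 -1.   ]
q [ 0.1428  0.3931  1.6568 -0.006   1.0793 -1.5111] v [-0.004  0.006  0.019  0.    -0.018  0.001] sum 3.1292 pos [0.4974 0.147  0.1562] D [ 0.013  -0.0034] eff [  0.  -43.3 -22.   -0.1   0.1   0. ]
```

Emit:
send_rows --motion '[{"hand": -1, "slide": [6, 0, 0], "spin": 0}, {"hand": -1, "slide": [5, 0, -0.5], "spin": 0}]'

```text
time: 26.1
tool_pos: [0.4978, 0.147, 0.1457]
tool_rot: [-0.274, 1.555, -0.189]
contact_force: [2.6, -0.2, 9.6]
opening: 0.0097
```

Run:
```python
from h import *
d([.4992,.1470,.127],95.3);q()
for n in ['wrist','side','scene']:
    p=cam(n)
    u=proj(p,[.4997,.1467,.12]).astype(int)
    c=p['pixels'][max(0,u[1]-30):u[1]+30,max(0,u[0]-40):u[0]+40];cv2.imwrite(f'pics/{n}13c.png',cv2.resize(c,(480,360),interpolation=2))
cv2.imwrite('pics/13.png',np.vstack([cv2.imread(f'pics/{n}13c.png')[:, :] for n in ['side','scene']])[::1][:600*2:1]) if 0 else cv2.imwrite('pics/13.png',cv2.resize(np.hstack([cv2.imread(f'pics/{n}13c.png') for n in ['side','scene','wrist']])[:, 0:],(800,200)))
d([.4992,.1470,.127],95.3)
```

```text
t 26.1 pos [0.4978 0.147  0.1457] yaw 94.92 q6 -1.511 F [ 2.6 -0.2  9.6] T [ 0.147 -0.736 -0.006] op 9.7
slide [18.8 -0.1  1.1] ('spin', np.float64(-0.007)) down [ 0.016 -0.003 -1.   ]
q [ 0.1427  0.4043  1.6721 -0.0061  1.0498 -1.5109] v [-0.001  0.033  0.05  -0.003 -0.15   0.001] sum 3.1262 pos [0.4978 0.147  0.1457] D [ 0.016  -0.0031] eff [  0.2 -40.9 -19.3   0.    0.9  -0. ]
t 26.25 pos [0.498  0.147  0.1458] yaw 94.92 q6 -1.511 F [1.7 0.8 0.9] T [ 0.104 -0.605 -0.032] op 9.9
slide [18.8 -0.   0.9] ('spin', np.float64(-0.007)) down [ 0.016 -0.003 -1.   ]
```

View pics/side13c.png

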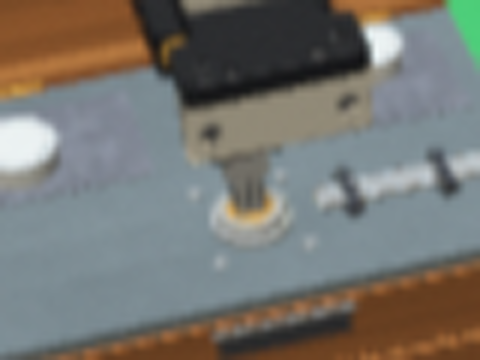

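View pics/scene13c.png

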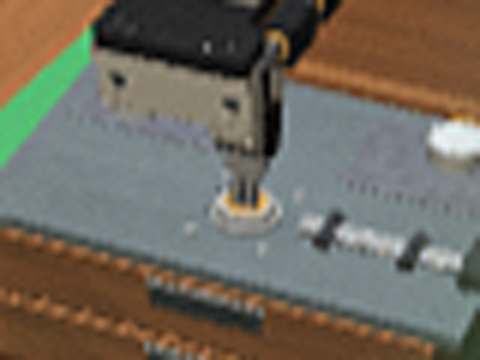

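Emit:
send_rows --motion '[{"hand": -1, "slide": [4, 0, 0], "spin": 0.08}, {"hand": -1, "slide": [4, 0, 0], "spin": -0.1}, {"hand": -1, "slide": [4, 0, 0], "spin": -0.08}, {"hand": -1, "slide": [4, 0, 0], "spin": 0.1}, {"hand": -1, "slide": [4, 0, 0], "spin": 0.08}]'

```text
time: 26.75
tool_pos: [0.4997, 0.1473, 0.1348]
tool_rot: [-0.103, 1.547, -0.098]
contact_force: [-4.8, -0.7, 10.1]
opening: 0.0094
```

Run:
```python
from h import *
d([.4992,.1470,.127],95.3);q()
```

```text
t 26.75 pos [0.4997 0.1473 0.1348] yaw 90.31 q6 -1.43 F [-4.8 -0.7 10.1] T [0.063 0.861 0.014] op 9.4
slide [ 7.8 -0.3 -0.7] ('spin', np.float64(-0.087)) down [ 0.023 -0.002 -1.   ]
q [ 0.143   0.417   1.6867 -0.0066  1.0152 -1.4298] v [ 0.003  0.022  0.034 -0.002 -0.06   0.773] sum 3.1188 pos [0.4997 0.1473 0.1348] D [ 0.0233 -0.0023] eff [ -0.7 -39.4 -21.2  -0.2  -1.4  -1. ]
```

Working well (20 mm in). Continue rocking.

Emit:
send_rows --motion '[{"hand": -1, "slide": [4, 0, -1], "spin": -0.08}, {"hand": -1, "slide": [4, 0, -0.5], "spin": -0.1}, {"hand": -1, "slide": [4, 0, -0.5], "spin": 0.08}, {"hand": -1, "slide": [4, 0, 0], "spin": 0.1}]'

```text
time: 27.15
tool_pos: [0.4995, 0.1473, 0.1278]
tool_rot: [-0.067, 1.539, -0.06]
contact_force: [-4.4, -1.0, 15.5]
opening: 0.0096
```

Run:
```python
from h import *
d([.4992,.1470,.127],95.3);q()
```

```text
t 27.15 pos [0.4995 0.1473 0.1278] yaw 90.4 q6 -1.43 F [-4.4 -1.  15.5] T [0.016 0.804 0.047] op 9.6
slide [ 0.8 -0.3 -0.3] ('spin', np.float64(-0.085)) down [ 0.032 -0.002 -0.999]
q [ 0.1434  0.4212  1.7031 -0.0077  0.9859 -1.4302] v [ 0.     0.02   0.031 -0.001 -0.059  0.997] sum 3.1102 pos [0.4995 0.1473 0.1278] D [ 0.032  -0.0019] eff [ -0.6 -37.2 -19.6  -0.1  -1.6  -1.6]
```

Emit:
send_rows --motion '[{"hand": -1, "slide": [4, 0, -0.5], "spin": -0.08}, {"hand": -1, "slide": [4, 0, -0.5], "spin": -0.08}, {"hand": -1, "slide": [4, 0, -0.5], "spin": 0.08}, {"hand": -1, "slide": [4, 0, 0], "spin": 0}]'

```text
time: 27.55
tool_pos: [0.4996, 0.1473, 0.126]
tool_rot: [-0.121, 1.529, -0.033]
contact_force: [-12.7, -2.6, 35.4]
opening: 0.0094
```

Run:
```python
from h import *
d([.4992,.1470,.127],95.3);q()
p=cam('side');cv2.imwrite('pics/s14.png',cv2.resize(p['pixels'][90:190,160:290],(780,600),interpolation=2))
```

```text
t 27.55 pos [0.4996 0.1473 0.126 ] yaw 95.03 q6 -1.51 F [-12.7  -2.6  35.4] T [-0.376  2.379  0.043] op 9.4
slide [-1.  -0.2 -0.4] ('spin', np.float64(-0.005)) down [ 0.042 -0.001 -0.999]
q [ 0.144   0.4189  1.7136 -0.009   0.9676 -1.5097] v [ 0.002 -0.009  0.016 -0.004 -0.025 -0.067] sum 3.1001 pos [0.4996 0.1473 0.126 ] D [ 0.0421 -0.0014] eff [ -0.8 -26.8 -17.6   0.1  -4.2   0.6]
```

View pics/s14.png

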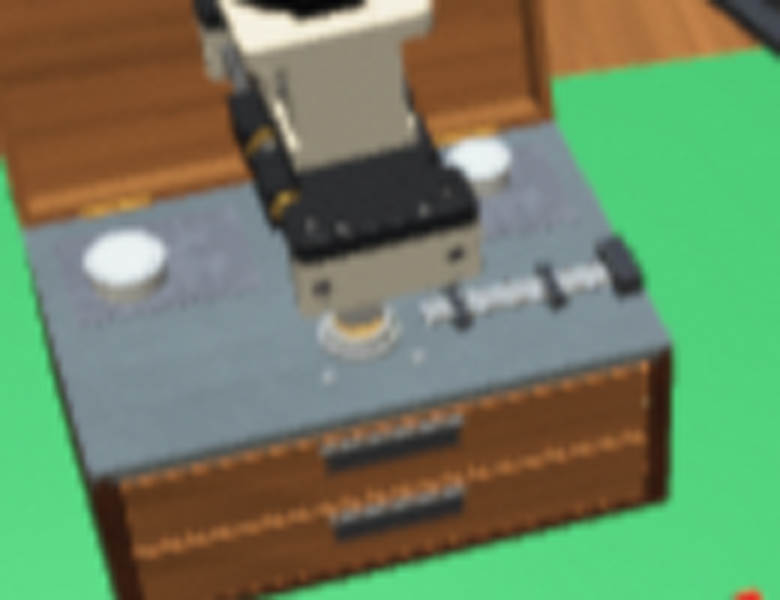

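Emit:
send_rows --motion '[{"hand": -1, "slide": [-1, 0, 0], "spin": 0.1}, {"hand": -1, "slide": [0, 0, 0], "spin": 0.14}, {"hand": -1, "slide": [0, 0, 0], "spin": 0.14}, {"hand": -1, "slide": [0, 0, 0], "spin": 0.14}, {"hand": -1, "slide": [0, 0, 0], "spin": 0.14}]' --grip_force 60

```text
time: 28.1
tool_pos: [0.499, 0.1464, 0.1279]
tool_rot: [0.52, 1.529, -0.073]
contact_force: [0.7, -1.1, 1.5]
opening: 0.0097
```

Run:
```python
from h import *
d([.4992,.1470,.127],5);q()
```

```text
t 28.1 pos [0.499  0.1464 0.1279] yaw 56.03 q6 -0.828 F [ 0.7 -1.1  1.5] T [-0.193 -0.286  0.051] op 9.7
slide [ 0.9  0.6 -0.2] ('spin', np.float64(0.891)) down [ 0.042 -0.003 -0.999]
q [ 0.1436  0.4152  1.7134 -0.011   0.9718 -0.828 ] v [-0.003  0.002 -0.    -0.004  0.004  1.448] sum 3.1003 pos [0.499  0.1464 0.1279] D [ 0.0422 -0.0031] eff [  0.6 -42.9 -20.4   0.3   0.   -1.9]
```

Emit:
send_rows --motion '[{"hand": -1, "slide": [2, 0, 0], "spin": 0.14}, {"hand": -1, "slide": [2, 0, 0], "spin": 0.14}, {"hand": -1, "slide": [2, 0, 0], "spin": 0.14}, {"hand": -1, "slide": [2, 0, 0], "spin": 0.14}]'

```text
time: 28.5
tool_pos: [0.4988, 0.1458, 0.1264]
tool_rot: [1.074, 1.527, -0.102]
contact_force: [-6.8, -0.6, 18.8]
opening: 0.0096
```

Run:
```python
from h import *
d([.4992,.1470,.127],4);q()
```

```text
t 28.5 pos [0.4988 0.1458 0.1264] yaw 22.64 q6 -0.244 F [-6.8 -0.6 18.8] T [-0.378  1.128 -0.024] op 9.6
slide [-0.6  0.9 -0.9] ('spin', np.float64(0.325)) down [ 0.044 -0.004 -0.999]
q [ 0.1434  0.4161  1.717  -0.0129  0.966  -0.2442] v [ 1.000e-03 -3.000e-03  9.000e-03 -3.000e-03 -8.000e-03  1.448e+00] sum 3.0991 pos [0.4988 0.1458 0.1264] D [ 0.0436 -0.0045] eff [ -0.5 -34.6 -18.9   0.2  -2.1  -1.9]
```

Emit:
send_rows --motion '[{"hand": -1, "slide": [0.5, 0, 0], "spin": 0.14}, {"hand": -1, "slide": [0.5, 0, 0], "spin": 0.1}, {"hand": -1, "slide": [0.5, 0, 0], "spin": 0.08}, {"hand": -1, "slide": [0.5, 0, 0], "spin": 0.05}]'

```text
time: 28.9
tool_pos: [0.4982, 0.1455, 0.1267]
tool_rot: [1.441, 1.527, -0.123]
contact_force: [-0.4, -0.3, 4.3]
opening: 0.0096
```

Run:
```python
from h import *
d([.4992,.1470,.127],4);q()
for n in ['side','scene']:
    p=cam(n);u=proj(p,[.52,.14,.11]).astype(int);cv2.imwrite(f'pics/{n}15.png',cv2.resize(p['pixels'][u[1]-50:u[1]+40,u[0]-65:u[0]+65],(780,540),interpolation=2))
d([.4992,.1470,.127],4)
```

```text
t 28.9 pos [0.4982 0.1455 0.1267] yaw 0.42 q6 0.144 F [-0.4 -0.3  4.3] T [-0.115  0.144  0.224] op 9.6
slide [-0.3  1.1 -1.5] ('spin', np.float64(-0.063)) down [ 0.043 -0.005 -0.999]
q [ 0.1435  0.4149  1.7182 -0.014   0.9664  0.1441] v [ 0.002  0.     0.    -0.002 -0.002  0.508] sum 3.0994 pos [0.4982 0.1455 0.1267] D [ 0.0434 -0.0054] eff [ -0.2 -41.  -19.7   0.2  -0.4  -0.2]
t 29.0 pos [0.4981 0.1455 0.1267] yaw 0.54 q6 0.142 F [-0.9 -0.6  5.3] T [-0.186  0.195  0.13 ] op 9.5
slide [-0.3  1.1 -1.5] ('spin', np.float64(-0.06)) down [ 0.043 -0.005 -0.999]
```

View pics/side15.png

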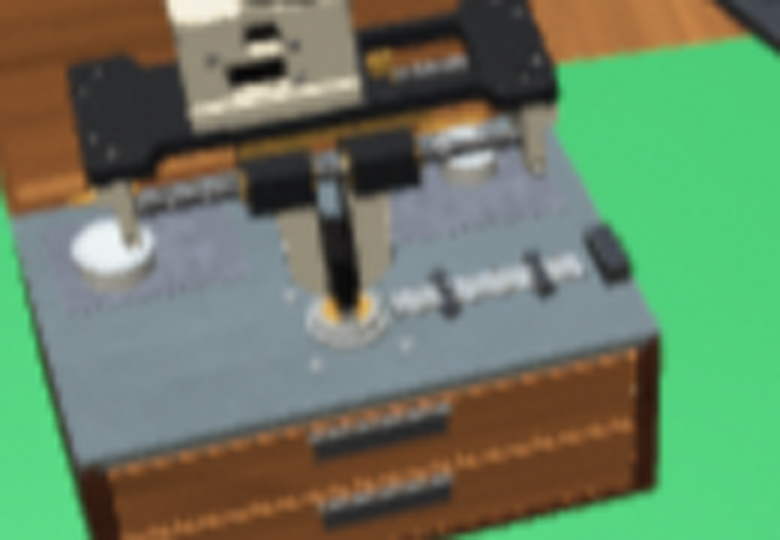

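View pics/scene15.png

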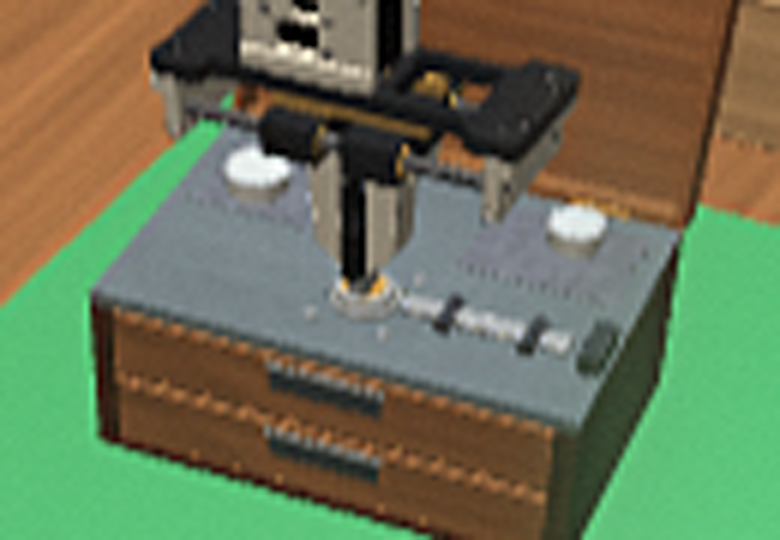

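Emit:
send_rows --motion '[{"hand": -1, "slide": [1.5, 0, 0], "spin": 0.06}, {"hand": -1, "slide": [1.5, 0, 0], "spin": 0.06}, {"hand": -1, "slide": [1.5, 0, 0], "spin": 0.05}]'

```text
time: 29.3
tool_pos: [0.4985, 0.1457, 0.1265]
tool_rot: [1.598, 1.525, -0.133]
contact_force: [-3.3, 0.1, 14.3]
opening: 0.0096
```

Run:
```python
from h import *
d([.4992,.1470,.127],4);q()
p=cam('wrist');cv2.imwrite('pics/w16.png',p['pixels'])
p=cam('side');p=cam('side');d([.4992,.1470,.127],4)
```

```text
t 29.3 pos [0.4985 0.1457 0.1265] yaw -9.17 q6 0.313 F [-3.3  0.1 14.3] T [-0.215  0.847  0.797] op 9.6
slide [-0.4  0.5 -1.4] ('spin', np.float64(-0.23)) down [ 0.046 -0.006 -0.999]
q [ 0.1445  0.4147  1.7191 -0.0153  0.9635  0.3129] v [ 0.004 -0.002  0.004 -0.007 -0.008  0.494] sum 3.0973 pos [0.4985 0.1457 0.1265] D [ 0.0457 -0.0061] eff [ -1.2 -36.8 -19.    0.5  -1.5   0.3]
t 29.45 pos [0.4984 0.1457 0.1265] yaw -9.05 q6 0.311 F [-3.6 -1.  14.2] T [-0.144  0.815  0.709] op 9.6
slide [-0.4  0.6 -1.4] ('spin', np.float64(-0.228)) down [ 0.046 -0.006 -0.999]
```

View pics/w16.png

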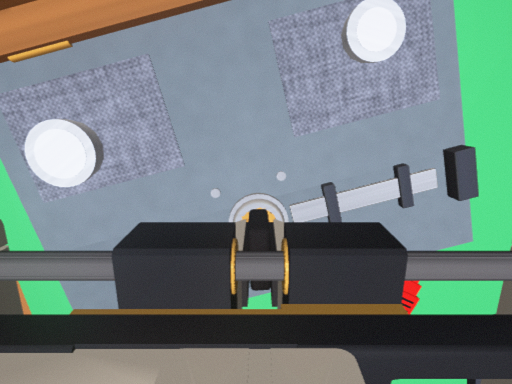

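Emit:
send_rows --motion '[{"hand": -1, "slide": [0, 0, 0], "spin": -0.1}, {"hand": -1, "slide": [0.3, 0, 0], "spin": 0.01}, {"hand": -1, "slide": [0.3, 0, 0], "spin": 0.01}]'

```text
time: 29.75
tool_pos: [0.4981, 0.1455, 0.1267]
tool_rot: [1.493, 1.525, -0.154]
contact_force: [-1.3, 0.3, 4.9]
opening: 0.0097
```

Run:
```python
from h import *
d([.4992,.1470,.127],4)
for n in ['wrist','side','scene']:
    p=cam(n);cv2.imwrite(f'pics/{n}17.png',p['pixels'])
d([.4992,.1470,.127],4)
```

```text
t 29.75 pos [0.4981 0.1455 0.1267] yaw -4.31 q6 0.229 F [-1.3  0.3  4.9] T [-0.129  0.225  0.369] op 9.7
slide [-0.3  1.  -1.5] ('spin', np.float64(-0.145)) down [ 0.045 -0.007 -0.999]
t 29.9 pos [0.4981 0.1455 0.1267] yaw -4.3 q6 0.229 F [ 0.2 -0.3  5.7] T [-0.181  0.209  0.355] op 9.6
slide [-0.3  1.  -1.5] ('spin', np.float64(-0.145)) down [ 0.045 -0.007 -0.999]
```

View pics/wrist17.png

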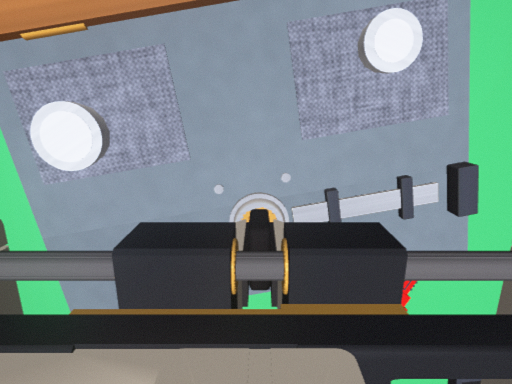

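View pics/side17.png

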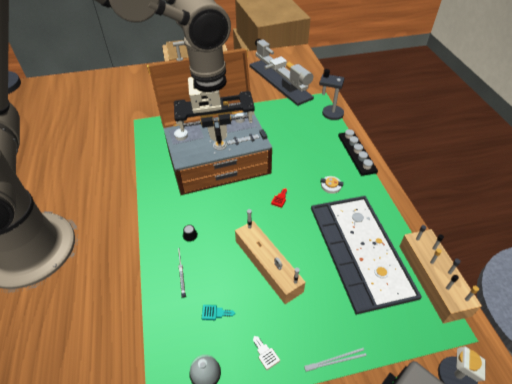

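```bash
python3 -c "
from h import *
print(job.hand_in());d([.4992,.1470,.127],4)"
```

```text
the job is handed in; nothing more can be done
None
the job is handed in; nothing more can be done
```

The key is home in the lock, turned clockwise to its stop, and the gripper is still holding it there. I handed the job in at about 30 s of the 72 s allowed; no verdict was given.

**What I did:** I lifted the lid by its bar onto its stop, and it stayed open after release. I then took the black rectangular-headed key from the rack, rocked it into the lock, and turned it clockwise to the stop. It is held with 60 N grip and a slight push down.

**Last checks, just before hand-in:**
- **Depth:** the tool stood at z = 0.1267 m. I expected 0.1269 m with the key fully home, and a firm push (35 N) took it no more than 1 mm deeper.
- **Turn:** the gripper had turned about 99° from where the key went in. The torque was steady at about 0.36 N m, well above the 0.07 N m the spring takes, so the plug is on its stop. The lock bar stood clear of its end block.
- **Rest of the scene:** in the last picture the lid was open, the small key was in the rack, and the tins and other things looked unmoved.

**What did not go smoothly:**
- **Tilt:** the tool leaned up to about 8° as the moves went on. I straightened it by pressing the fingers on the side of the chest (about 20 N at most), then by pushing against the key while it still stood in the rack. I gripped the key again after that.
- **Over-turn:** I overdrove the turn against the stop to about 0.8 N m before backing off.
- **Remaining lean:** the tool leans about 2.6° at the end.

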